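# Stack the dry pots for the kiln

## Robot

A 6-joint arm with a two-finger parallel gripper is mounted at the origin on the work surface. World frame = base frame: x ahead of the robot, y to its left, z up, the work surface at z = 0. Lengths are in mm, angles in rad, forces in N, time in s.
With the tool pointing down it reaches from about 375 to 925 mm from the base axis. Payload 5.7 kg.
Tool frame: the origin (TCP) lies midway between the tips of the shut fingers; the grasp point (between the pads) lies 19 mm behind it; z points along the fingers, x is the direction in which the jaws open and shut, and the axes are right-handed (so a half turn about z gives the same grasp; the last joint's range is limited). The gripper opens to 88 mm and grips with 3 to 60 N. Pads are 20 mm wide; open, the fingers measure 115 mm over their backs; the gripper's body (75 mm by 178 mm) begins 61 mm behind the grasp point.
Start: joints at [-1.249, 0.359, 1.51, -0, 1.272, -0.115], TCP at [253.806, -543.64, 222.623] pointing down, gripper open.
Joint ranges: [-2.97, 2.97], [-1.01, 2.36], [0.21, 2.38], [-0.96, 4.11], [0.2, 2.71], [-2.98, 2.98]. Speed limits (rad/s): [2.39, 2.39, 3.14, 3.14, 3.14, 3.14].

## Interface

Orientations are given as [roll, pitch, yaw] about the fixed x, y, z axes, in that order (R = Rz(yaw) Ry(pitch) Rx(roll)).
In Python, from cell import env, get_image, camera_info gives the robot as it stands. The module is installed in compiled form; this text tells all that it offers.
- The arm moves only by the tool move_arm, never from a script. Its argument "plan" is a list of rows, each an object of numbers: "dx", "dy", "dz": the shift along the tool's x, y, z in mm; "roll": the turn about the tool's z in degrees. A call has 1 to 10 rows; each row is the pose to reach, as a shift and turn from the pose commanded when the call began, along the tool's axes at that moment; what a row does not reach only later rows make up. A row lasts 1/10 s, in which the tool goes at most 50 mm and 8.59 degrees, less where a joint would pass 70% of its speed; a pose out of reach is approached as far as the arm can. A call with a gripper value outside its range is refused whole. "gripper" is the closure, from 0 (fully open) to 1 (shut), set as the call begins (left out, the last holds). The fingers move at their own pace and stop on an object; "grip_force" is the grip in N (left out, the last holds). Time passes only in rows, so rows that repeat a pose let the fingers close. It gives the time, the measured TCP pose, the force and the opening at its end, in the units of the state.
- env.state(): the state, without advancing time (a new reading comes with each control period).
- get_image(name): name is "scene" or "top" or "wrist"; returns the picture (480x640x3 uint8, red, green, blue); there is no depth.
- camera_info(name): a dict with "fx", "fy", "cx", "cy" (pixels), "R" (3x3) and "t" (3): a world point X has camera coordinates R X + t. Camera axes: x right, y down, z forward; pixel columns grow to the right and rows downward; lengths in mm; the calibration is good to about 2 mm. A picture is of the moment at which its call begins: read the wrist's pose just before it. camera_info takes no time and is no camera call; for the wrist camera it gives the pose at the moment of the call.
- env.job_done(): hands the job in, once; it reports no verdict.
The state is a dict: "time_s": time; "joint_positions": joint angles; "joint_velocities": joint speeds; "joint_efforts": joint torques, N m; "ee_pos": TCP position; "tcp_rot": TCP orientation; "ft_force": force on the tool from outside, world axes, zero at the start; "wrist_torque": the same for the moment, N m; "gripper_width": finger opening in mm.
Only numpy, scipy, OpenCV 4.12 (cv2) and the standard library are available. Lean on these libraries where they do the work, as an engineer would, in place of code of your own. Each camera call takes 0.05 s, during which the arm holds its last target.

## Task

First make room at the kiln place, the white rectangle on the bench: slide the lidded jar that stands there into the white ring on the bench. Then nest all the plant pots from the slatted rack, upright, into one stack standing on the ring of the small carrying board, and only then slide the loaded board into the kiln place, square inside the rectangle. The clay is unfired: jar and board are to be slid on the bench and never lifted off it, the finished stack must stay whole, and the flask, dish and brush are to be left alone.

Things in the scene. Friction and masses are not known exactly. Their poses are not given: they have to be found in the camera images.
- pot1: clay plant pot, one of 4 to 6 alike, may be absent: tapered body (34 mm across at the foot, 53 mm at 44 mm up) under an upright collar 66 to 68 mm across outside, 58 mm inside, 26 mm high; 70 mm high in all, 100 g, open at the top. Nested, its collar rests on the rim of the pot below, 26 mm higher. Origin: centre of underside, z up. Starts upright on the slatted rack
- pot2: clay plant pot, one of 4 to 6 alike, may be absent: tapered body (34 mm across at the foot, 53 mm at 44 mm up) under an upright collar 66 to 68 mm across outside, 58 mm inside, 26 mm high; 70 mm high in all, 100 g, open at the top. Nested, its collar rests on the rim of the pot below, 26 mm higher. Origin: centre of underside, z up. Starts upright on the slatted rack
- pot3: clay plant pot, one of 4 to 6 alike, may be absent: tapered body (34 mm across at the foot, 53 mm at 44 mm up) under an upright collar 66 to 68 mm across outside, 58 mm inside, 26 mm high; 70 mm high in all, 100 g, open at the top. Nested, its collar rests on the rim of the pot below, 26 mm higher. Origin: centre of underside, z up. Starts upright on the slatted rack
- pot4: clay plant pot, one of 4 to 6 alike, may be absent: tapered body (34 mm across at the foot, 53 mm at 44 mm up) under an upright collar 66 to 68 mm across outside, 58 mm inside, 26 mm high; 70 mm high in all, 100 g, open at the top. Nested, its collar rests on the rim of the pot below, 26 mm higher. Origin: centre of underside, z up. Starts upright on the slatted rack
- pot5: clay plant pot, one of 4 to 6 alike, may be absent: tapered body (34 mm across at the foot, 53 mm at 44 mm up) under an upright collar 66 to 68 mm across outside, 58 mm inside, 26 mm high; 70 mm high in all, 100 g, open at the top. Nested, its collar rests on the rim of the pot below, 26 mm higher. Origin: centre of underside, z up. Starts upright on the slatted rack
- pot6: clay plant pot, one of 4 to 6 alike, may be absent: tapered body (34 mm across at the foot, 53 mm at 44 mm up) under an upright collar 66 to 68 mm across outside, 58 mm inside, 26 mm high; 70 mm high in all, 100 g, open at the top. Nested, its collar rests on the rim of the pot below, 26 mm higher. Origin: centre of underside, z up. Starts upright on the slatted rack
- rack: fixed low wooden rack of slats, 310 mm (its x) by 220 mm (its y), top 24 mm above the bench, to the left or right of the carrying board; the pots stand on it. Origin: on the bench, 35 mm from its centre towards +x
- jar: squat clay jar with its lid stuck on, one piece, 400 g: foot 84 mm across, belly 92 mm across at 18 mm up (114 mm over two small ears along its y), lid up to 50 mm, then an upright round knob 24 mm across from 50 to 76 mm. Origin: centre of its underside, z up
- jar_knob (a point): centre of the jar's knob, 63 mm above the jar's underside
- jar_ring: white ring of 124 mm diameter drawn on the bench, flat; the jar must end inside it. Origin: its centre, on the bench
- board: loose wooden carrying board, 120 mm (its x) by 220 mm (its y), 16 mm thick, 500 g, with an upright dark wooden grip bar near its +y end: 70 mm along x, 16 mm thick along y, from 16 to 56 mm up, centred 75 mm from the board's centre. Origin: centre of the underside
- board_ring (a point): centre of the white ring (54 mm diameter) drawn on the board's top, 45 mm from the board's centre towards -y, 16 mm above the underside: the lowest pot stands here
- board_grip (a point): middle of the board's grip bar, 44 mm above the board's underside
- kiln_place: kiln place: white rectangle drawn on the bench, flat, 160 mm (its x) by 260 mm (its y); either way round will do for the board. Origin: its centre, on the bench
- flask: narrow-necked clay flask, 76 mm across, 130 mm high, beyond the work; leave alone. Origin: centre of underside
- dish: shallow clay dish, 130 mm across, 30 mm high, beyond the work; leave alone. Origin: centre of underside
- brush: flat hand brush lying between the robot and the board; leave alone
Not all that is in view belongs to the job. What is shaped like the pot5 but pink is not meant.

How it is judged:
By the outcome, as a careful person would: the job done as asked, in the order asked, and still so for the second after the job is handed in, with the robot touching nothing.
Of pot1, pot2, pot3, pot4, pot5, pot6 only 4 to 6 are there at a start; the rules pass over those that are not, and their reading is None.
At some moment in a run one of jar may be knocked a few centimetres aside while the robot is not near it.
It also fails if it takes over 210 s, if anything falls off the work surface, if the arm or the gripper's body presses on something with over 40 N, if the wrist force passes 120 N, or if a joint passes its speed limit or range.

## Working session

There is one attempt and no reset: what is moved stays moved. The work goes in short steps, Python scripts to look and compute and a tool call to move; the robot and the scene stay as the last step left them, time stands still between calls to the robot, and variables do not carry over. Pictures are saved under pics/ and viewed, and the job is handed in when it is done.

Besides the shell and the picture viewer there is one more tool, called after "Emit:" as name([rows], argument=value, ...), one row to a line, values as JSON. move_arm: Moves the arm, as the interface text tells. Its arguments: {"type":"object","properties":{"plan":{"type":"array","items":{"type":"object","properties":{"dx":{"type":"number"},"dy":{"type":"number"},"dz":{"type":"number"},"roll":{"type":"number"}}}},"gripper":{"type":"number"},"grip_force":{"type":"number"}},"required":["plan"]}

```bash
mkdir -p pics; ls
python3 - <<'E'
from cell import env,get_image,camera_info
import cv2
print(env.state())
for n in ["scene","top"]:
    im=get_image(n); cv2.imwrite(f"pics/{n}0.png",im[:,:,::-1]); 
    c=camera_info(n); print(n,c)
E
```

```text
pics
{'time_s': 0.0, 'joint_positions': array([-1.24907562e+00,  3.59486351e-01,  1.51140364e+00, -1.63537572e-05,
        1.27251265e+00, -1.15083279e-01]), 'joint_velocities': array([ 0.0006333 , -0.00087216, -0.0004551 , -0.00073817, -0.00169611,
       -0.00026762]), 'joint_efforts': array([ 5.39565044e-04, -5.15371299e+01, -2.70719790e+01,  6.73925062e-02,
        3.48571851e-02, -1.29455671e-04]), 'ee_pos': array([ 253.60711332, -543.01546074,  221.83166746]), 'tcp_rot': array([-3.14140033e+00,  1.79980402e-03, -1.13398735e+00]), 'ft_force': array([-0.07541889, -0.55492635, -0.28800141]), 'wrist_torque': array([-0.05752983,  0.00885954, -0.01254573]), 'gripper_width': 87.71626014794111}
scene {'fx': 490.54466908445323, 'fy': 490.54466908445323, 'cx': 319.6977335552725, 'cy': 238.88335930921855, 'R': array([[ 0.13553999,  0.99074097,  0.00782579],
       [ 0.64126357, -0.08170259, -0.76295854],
       [-0.75525489,  0.10842979, -0.64640005]]), 't': array([  -6.6351322 , -329.08476011, 1793.79697204])}
top {'fx': 506.4894433905491, 'fy': 506.4894433905491, 'cx': 332.42530570780025, 'cy': 240.4415016408241, 'R': array([[-0.06428101, -0.99791685,  0.00546875],
       [-0.97600337,  0.06172506, -0.20882396],
       [ 0.20805139, -0.01876093, -0.97793796]]), 't': array([ -30.82499327,  594.01600398, 1007.95126025])}
```

View pics/scene0.png

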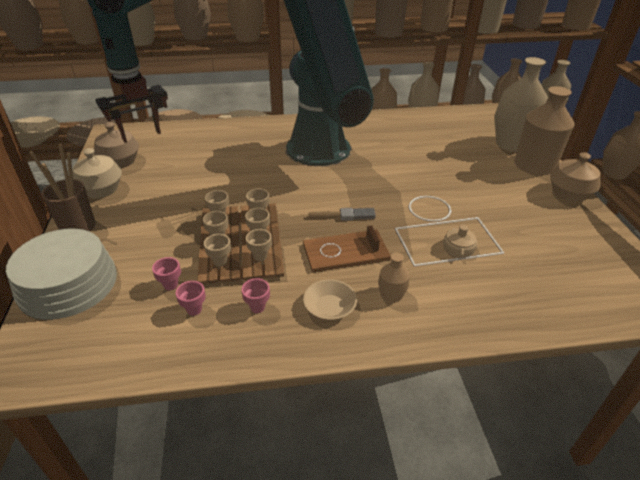

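View pics/top0.png

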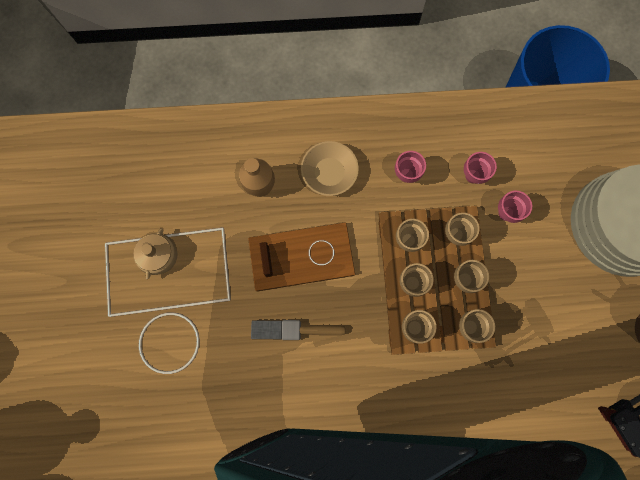

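Six clay pots stand on the rack, with rims in the top view at about (412,234), (463,227), (417,279), (471,275), (419,326) and (478,325). The three pink pots at (411,166), (480,168) and (515,206) are decoys. The jar is at (152,252), with similar jars at the bench's far edges. Next I'll measure.

```bash
cat > h.py <<'E'
from cell import env,get_image,camera_info
import cv2, numpy as np
def w(px,z,c):
    "pixel -> world at height z"
    d=np.array([(px[0]-c['cx'])/c['fx'],(px[1]-c['cy'])/c['fy'],1.])
    R,t=c['R'],c['t']; o=-R.T@t; v=R.T@d
    return o+v*(z-o[2])/v[2]
def p(X,c):
    q=c['R']@np.array(X,float)+c['t']; return np.array([c['fx']*q[0]/q[2]+c['cx'],c['fy']*q[1]/q[2]+c['cy']])
def circ(im,c,xy,z,r,col=(0,0,255),s=1,off=(0,0)):
    a=np.linspace(0,2*np.pi,73)
    pts=np.array([(p((xy[0]+r*np.cos(t),xy[1]+r*np.sin(t),z),c)-off)*s for t in a])
    cv2.polylines(im,[np.int32(np.round(pts*16))],True,col,1,cv2.LINE_AA,4)
E
python3 - <<'E'
from h import *
im=get_image("wrist"); cv2.imwrite("pics/w0.png",im[:,:,::-1]); print(camera_info("wrist"),env.state()['ee_pos'])
im=cv2.imread("pics/top0.png")
c=cv2.resize(im[200:360,370:510],None,fx=5,fy=5,interpolation=cv2.INTER_CUBIC)[:600] ; cv2.imwrite("pics/c1.png",cv2.resize(im[200:360,370:510],(525,600),interpolation=cv2.INTER_CUBIC))
cv2.imwrite("pics/c2.png",cv2.resize(im[150:390,90:370],(700,600),interpolation=cv2.INTER_CUBIC))
E
```

```text
{'fx': 382.3338429755404, 'fy': 382.3338429755404, 'cx': 316.56464756366597, 'cy': 238.57264922645555, 'R': array([[ 4.24271972e-01, -9.05534763e-01, -2.93582008e-04],
       [-8.77975137e-01, -4.11438740e-01,  2.44699453e-01],
       [-2.21704652e-01, -1.03561362e-01, -9.69598933e-01]]), 't': array([-600.11074766,  -31.3790307 ,  389.5989904 ])} [ 253.64793912 -543.15533226  221.99460279]
```

View pics/w0.png

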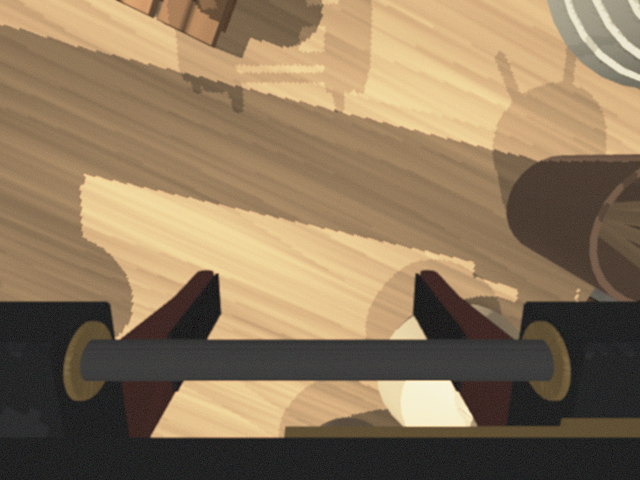

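View pics/c1.png

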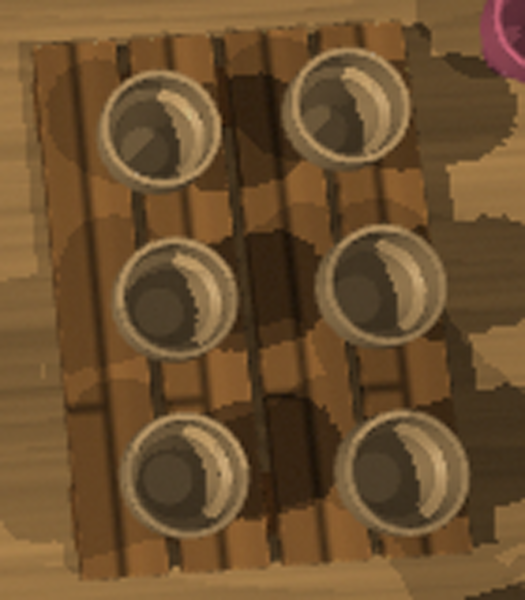

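View pics/c2.png

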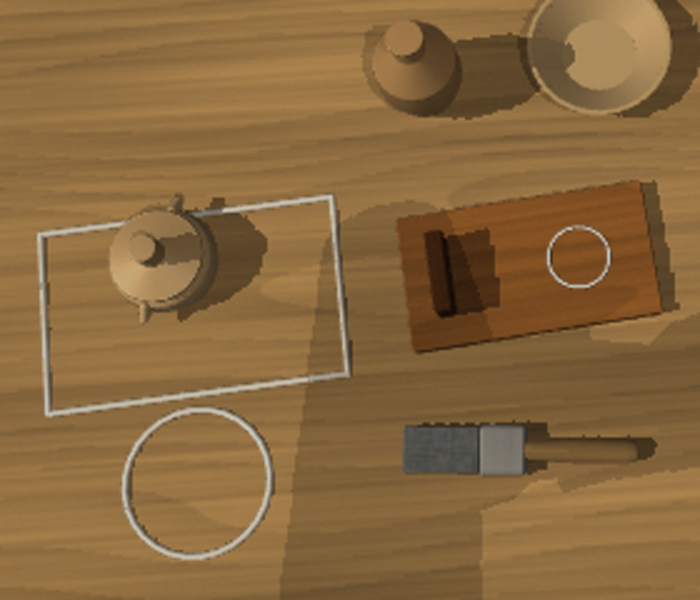

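Both crops confirm the choice: six tan pots, and the jar sitting on the white rectangle. The wrist view shows that the gripper's long side lies along the jaw axis. I'll turn these pixels into positions.

Run:
```python
from h import *
np.set_printoptions(precision=1,suppress=True)
c=camera_info("top")
P1=[np.array(q)/3.75+(370,200) for q in [(160,129),(348,107),(178,298),(382,286),(186,474),(404,472)]]
pots=[w(q,94,c) for q in P1]; print("pots",np.array(pots)[:,:2])
f=lambda x,y:np.array((x,y))/2.5+(90,150)
k=np.array([w(f(*q),0,c) for q in [(40,234),(332,196),(348,376),(48,414)]]); print("kiln",k[:,:2],k.mean(0),np.linalg.norm(np.diff(k,axis=0),axis=1))
print("ring",w(f(198,482),0,c))
b=np.array([w(f(*q),16,c) for q in [(398,218),(641,181),(661,312),(417,352)]]); print("board",b[:,:2],b.mean(0),np.linalg.norm(np.diff(b,axis=0),axis=1))
print("boardring",w(f(579,257),16,c))
print("jar knob top",w(f(145,245),76,c),"belly",w(f(156,264),18,c))
print("ears",w(f(177,203),18,c),w(f(145,312),18,c))
print("flask top",w(f(405,38),130,c),"dish",w(f(598,52),30,c))
print("grip",[w(f(*q),56,c)[:2] for q in [(427,233),(440,231),(452,314),(438,317)]])
def ang(a,b): return np.degrees(np.arctan2(*(b-a)[[1,0]]))
print("kiln y dir",ang(k[1],k[0]),ang(k[2],k[3]),"board",ang(b[1],b[0]),ang(b[2],b[3]))
im=cv2.imread("pics/top0.png"); 
big=cv2.resize(im[200:360,370:510],None,fx=4,fy=4,interpolation=cv2.INTER_CUBIC)
for q in pots: circ(big,c,q,94,33.5,s=4,off=(370-.375,200-.375)); circ(big,c,q,94,29,(0,255,0),s=4,off=(370-.375,200-.375))
cv2.imwrite("pics/o1.png",big[:600])
s=cv2.imread("pics/scene0.png"); cs=camera_info("scene")
big=cv2.resize(s[170:290,180:310],None,fx=4,fy=4,interpolation=cv2.INTER_CUBIC)
for q in pots: circ(big,cs,q,94,33.5,s=4,off=(180,170)); circ(big,cs,q,94,29,(0,255,0),s=4,off=(180,170))
cv2.imwrite("pics/o2.png",big)
```

```text
pots [[ 586.5 -233.6]
 [ 592.3 -338.2]
 [ 492.9 -234.2]
 [ 492.4 -344.9]
 [ 399.5 -229.2]
 [ 393.2 -344.4]]
kiln [[628.9 435.1]
 [647.4 174.5]
 [484.9 163.7]
 [468.6 423.6]] [557.4 299.2   0. ] [261.2 162.9 260.4]
ring [402.3 294.    0. ]
board [[ 619.7  113.6]
 [ 639.8 -103.2]
 [ 521.4 -112.3]
 [ 500.1  100.7]] [570.3  -0.3  16. ] [217.7 118.7 214.2]
boardring [574.6 -44.   16. ]
jar knob top [596.2 314.9  76. ] belly [591.4 325.5  18. ]
ears [645.1 307.6  18. ] [549.6 334.6  18. ]
flask top [743.6  86.4 130. ] dish [757.9 -72.3  30. ]
grip [array([595.9,  83.5]), array([597. ,  72.4]), array([525.3,  65. ]), array([523.5,  76.8])]
kiln y dir 94.06073958144911 93.58932466111523 board 95.29813960981227 95.72464873928473
```

View pics/o1.png

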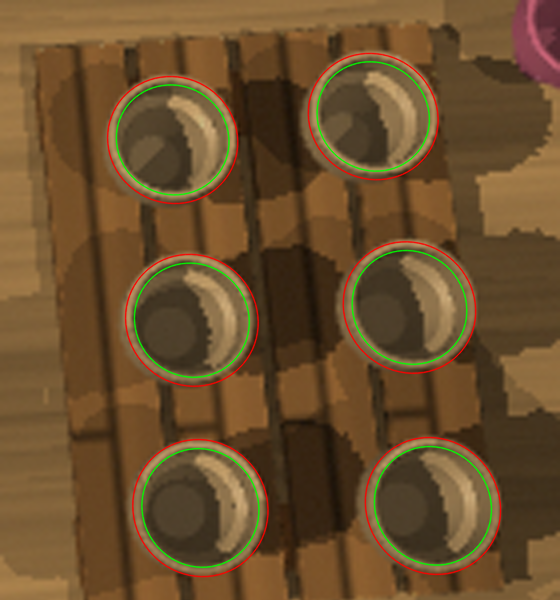

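View pics/o2.png

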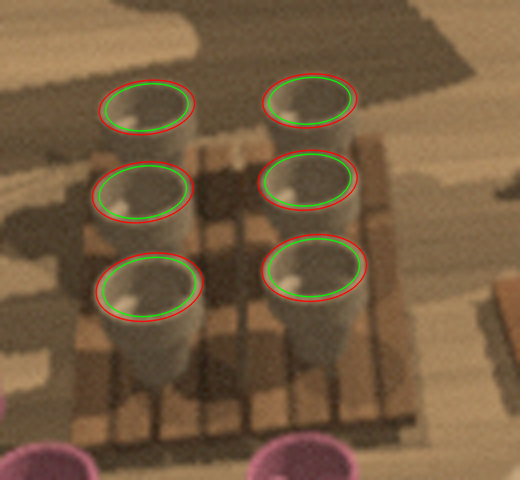

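```bash
cat >> h.py <<'E'
def rel(x,y,z,yaw=None):
    "tool-axis deltas from measured pose to world target (yaw deg)"
    s=[env.state()]; P=s[0]['ee_pos']; Y=s[0]['tcp_rot'][2]
    d=np.array([x,y,z])-P; cx,sx=np.cos(Y),np.sin(Y)
    r=0 if yaw is None else -((yaw-np.degrees(Y)+180)%360-180)
    print("t=%.1f"%s[0]['time_s'],"at",np.round(P,1),"yaw %.1f"%np.degrees(Y),"w %.1f"%s[0]['gripper_width'],"F",np.round(s[0]['ft_force'],1))
    print("dx %.1f dy %.1f dz %.1f roll %.1f"%(d[0]*cx+d[1]*sx, d[0]*sx-d[1]*cx, -d[2], r), "dist %.0f"%np.linalg.norm(d))
E
python3 -c "
from h import *
rel(594,320,200,0)"
```

```text
t=0.1 at [ 253.6 -543.2  222. ] yaw -65.0 w 87.6 F [-0.3  0.  -0.4]
dx -638.1 dy -673.5 dz 22.0 roll -65.0 dist 928
```

Emit:
move_arm([
  {"dx": -638,"dy": -673,"dz": 0,"roll": -65},
  {"dx": -638,"dy": -673,"dz": 0,"roll": -65},
  {"dx": -638,"dy": -673,"dz": 0,"roll": -65},
  {"dx": -638,"dy": -673,"dz": 0,"roll": -65},
  {"dx": -638,"dy": -673,"dz": 0,"roll": -65},
  {"dx": -638,"dy": -673,"dz": 0,"roll": -65},
  {"dx": -638,"dy": -673,"dz": 0,"roll": -65},
  {"dx": -638,"dy": -673,"dz": 0,"roll": -65},
  {"dx": -638,"dy": -673,"dz": 0,"roll": -65},
  {"dx": -638,"dy": -673,"dz": 0,"roll": -65},
])

```text
time_s: 1.15
ee_pos: [437.3, -76.5, 222.8]
tcp_rot: [3.142, -0.0, 0.0]
ft_force: [1.7, -0.1, 0.6]
gripper_width: 87.3
```

```bash
python3 -c "
from h import *
rel(594,320,200,0)"
```

```text
t=1.1 at [437.3 -76.5 222.8] yaw 0.0 w 87.3 F [ 1.7 -0.1  0.6]
dx 156.8 dy -396.4 dz 22.8 roll 0.0 dist 427
```

Emit:
move_arm([
  {"dx": 157,"dy": -396,"dz": 23},
  {"dx": 157,"dy": -396,"dz": 23},
  {"dx": 157,"dy": -396,"dz": 23},
  {"dx": 157,"dy": -396,"dz": 23},
  {"dx": 157,"dy": -396,"dz": 23},
  {"dx": 157,"dy": -396,"dz": 23},
  {"dx": 157,"dy": -396,"dz": 23},
  {"dx": 157,"dy": -396,"dz": 23},
  {"dx": 157,"dy": -396,"dz": 23},
  {"dx": 157,"dy": -396,"dz": 23},
])

```text
invalid input
```

```bash
python3 -c "
from h import *
rel(594,320,200,0)
im=get_image('wrist'); cv2.imwrite('pics/w1.png',im[:,:,::-1])
c=camera_info('wrist'); np.save('c1.npy',c,allow_pickle=True)
print(p((594,320,76),c),w((320,240),76,c))
"
```

```text
t=1.1 at [437.3 -76.5 222.8] yaw 0.0 w 87.3 F [ 1.7 -0.1  0.6]
dx 156.8 dy -396.4 dz 22.8 roll 0.0 dist 427
[ 584.4348721  -426.80768762] [442.29392813 -82.8789347   76.        ]
```

View pics/w1.png

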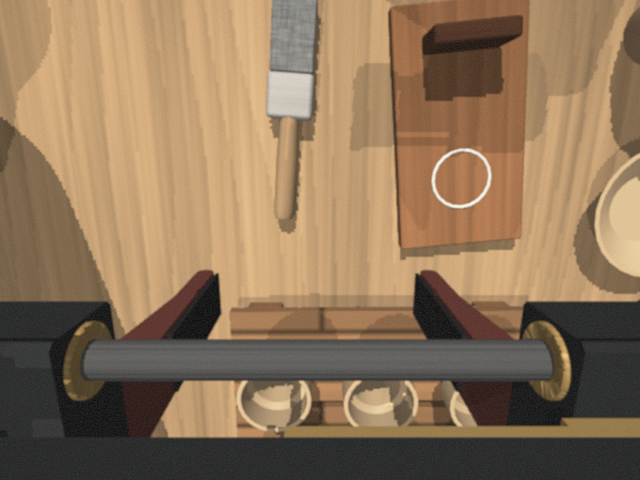

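Emit:
move_arm([
  {"dx": 157,"dy": -396,"dz": 23,"roll": 0},
  {"dx": 157,"dy": -396,"dz": 23,"roll": 0},
  {"dx": 157,"dy": -396,"dz": 23,"roll": 0},
  {"dx": 157,"dy": -396,"dz": 23,"roll": 0},
  {"dx": 157,"dy": -396,"dz": 23,"roll": 0},
  {"dx": 157,"dy": -396,"dz": 23,"roll": 0},
  {"dx": 157,"dy": -396,"dz": 23,"roll": 0},
  {"dx": 157,"dy": -396,"dz": 23,"roll": 0},
  {"dx": 157,"dy": -396,"dz": 23,"roll": 0},
  {"dx": 157,"dy": -396,"dz": 23,"roll": 0},
])

```text
time_s: 2.2
ee_pos: [594.7, 320.9, 198.6]
tcp_rot: [-3.14, 0.0, 0.004]
ft_force: [-0.2, -0.0, -0.6]
gripper_width: 88.1
```

```bash
python3 -c "
from h import *
rel(594,320,200,0)
im=get_image('wrist'); cv2.imwrite('pics/w2.png',im[:,:,::-1])
c=camera_info('wrist'); np.save('c2.npy',c,allow_pickle=True)
print(p((594,320,76),c),w((320,240),76,c))
"
```

```text
t=2.2 at [594.7 320.9 198.6] yaw 0.2 w 88.1 F [-0.2 -0.  -0.6]
dx -0.7 dy 0.9 dz -1.4 roll 0.2 dist 2
[317.35540898 228.31000694] [596.08494752 310.75761466  76.        ]
```

View pics/w2.png

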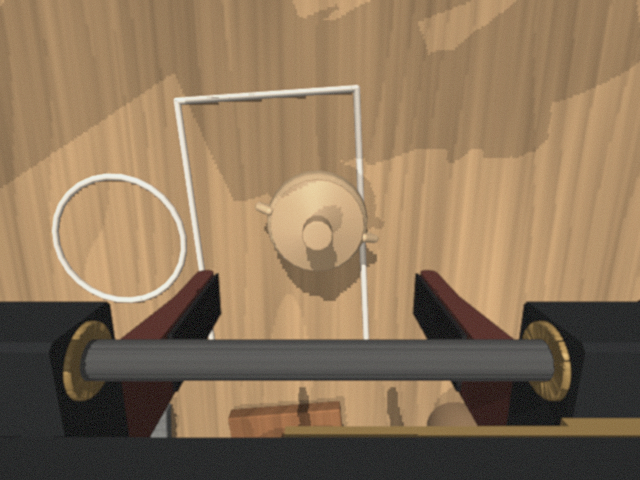

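```bash
python3 -c "
from h import *
np.set_printoptions(precision=1,suppress=True)
c=np.load('c2.npy',allow_pickle=True).item()
k=w((317.5,234),76,c); r=w((119,238),0,c); print('knob',k,'ring',r, 'ears',w((262,209),18,c),w((371,239),18,c))
im=cv2.imread('pics/w2.png'); circ(im,c,k,76,12); circ(im,c,k,18,46,(0,255,0)); circ(im,c,r,0,62,(255,0,0))
cv2.imwrite('pics/o3.png',cv2.resize(im[150:320,40:400],None,fx=2,fy=2))
s=cv2.imread('pics/scene0.png'); cs=camera_info('scene'); circ(s,cs,k,76,12); circ(s,cs,k,18,46,(0,255,0)); circ(s,cs,r,0,62,(255,0,0))
cv2.imwrite('pics/o4.png',cv2.resize(s[180:280,390:520],None,fx=5,fy=5))
t=cv2.imread('pics/top0.png'); cs=camera_info('top'); circ(t,cs,k,76,12); circ(t,cs,k,18,46,(0,255,0)); circ(t,cs,r,0,62,(255,0,0))
cv2.imwrite('pics/o5.png',cv2.resize(t[220:380,90:230],None,fx=3.7,fy=3.7))
rel(*k[:2],100,0)
"
```

```text
knob [594.1 315.5  76. ] ring [400.5 292.3   0. ] ears [543.7 324.7  18. ] [644. 297.  18.]
t=2.2 at [593.9 318.7 198.7] yaw 0.2 w 87.8 F [ 0.7 -0.2 -0.2]
dx 0.3 dy 3.2 dz 98.7 roll 0.2 dist 99
```

View pics/o3.png

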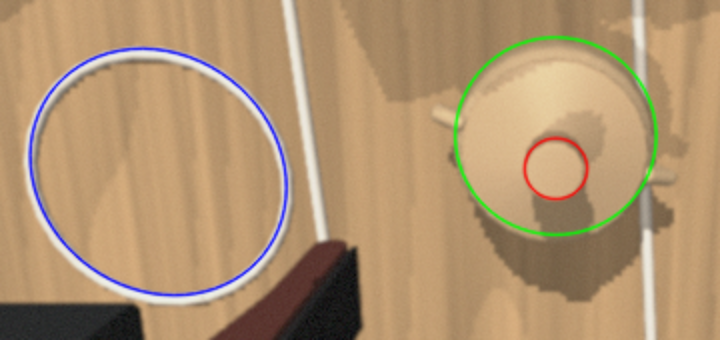

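View pics/o4.png

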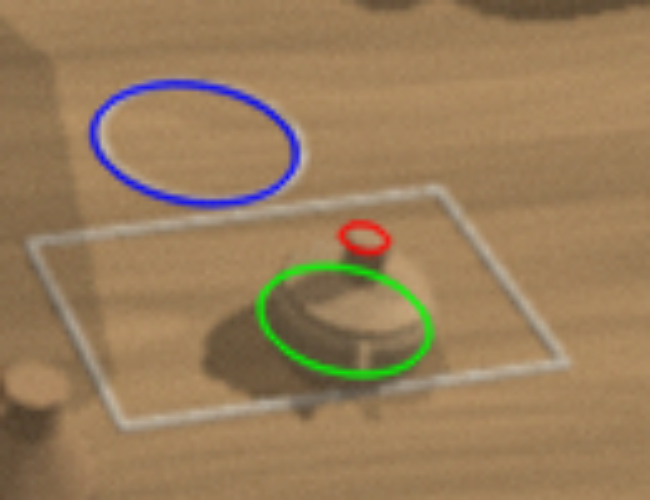

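View pics/o5.png

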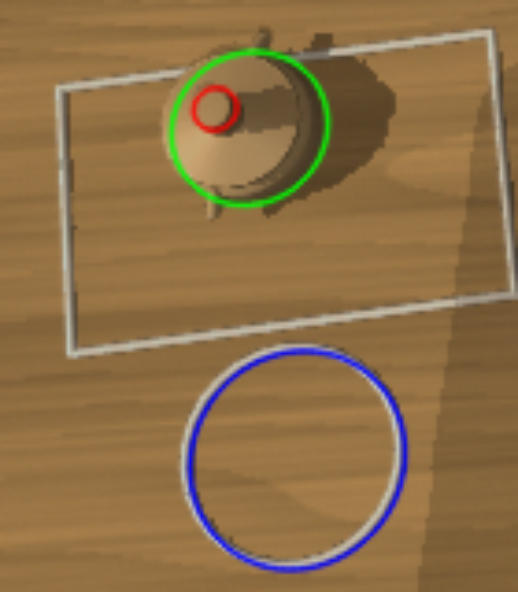

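Emit:
move_arm([
  {"dx": 0,"dy": 2,"dz": 30,"roll": 0},
  {"dx": 0,"dy": 2,"dz": 70,"roll": 0},
  {"dx": 0,"dy": 2,"dz": 110,"roll": 0},
  {"dx": 0,"dy": 2,"dz": 135,"roll": 0},
  {"dx": 0,"dy": 2,"dz": 142,"roll": 0},
  {"dx": 0,"dy": 2,"dz": 142,"roll": 0},
  {"dx": 0,"dy": 2,"dz": 142,"roll": 0},
])

```text
time_s: 2.95
ee_pos: [595.0, 315.4, 59.3]
tcp_rot: [-3.141, -0.002, -0.0]
ft_force: [0.4, -0.7, 0.4]
gripper_width: 87.9
```

Emit:
move_arm([
  {"dx": 0,"dy": 0,"dz": 0,"roll": 0},
  {"dx": 0,"dy": 0,"dz": 0,"roll": 0},
  {"dx": 0,"dy": 0,"dz": 0,"roll": 0},
  {"dx": 0,"dy": 0,"dz": 0,"roll": 0},
  {"dx": 0,"dy": 0,"dz": 0,"roll": 0},
  {"dx": 0,"dy": 0,"dz": 0,"roll": 0},
  {"dx": 0,"dy": 0,"dz": 0,"roll": 0},
  {"dx": 0,"dy": 0,"dz": 0,"roll": 0},
  {"dx": 0,"dy": 0,"dz": 0,"roll": 0},
  {"dx": 0,"dy": 0,"dz": 0,"roll": 0},
], gripper=1, grip_force=10)

```text
time_s: 3.95
ee_pos: [594.4, 315.7, 57.7]
tcp_rot: [-3.141, -0.001, 0.0]
ft_force: [1.8, 0.2, -0.9]
gripper_width: 23.8
```

```bash
python3 -c "
from h import *
rel(401,293.5,56,0)
im=get_image('wrist'); cv2.imwrite('pics/w3.png',im[:,:,::-1])
"
```

```text
t=4.0 at [594.4 315.7  57.7] yaw 0.0 w 23.8 F [ 1.8  0.2 -0.9]
dx -193.4 dy 22.2 dz 1.7 roll 0.0 dist 195
```

View pics/w3.png

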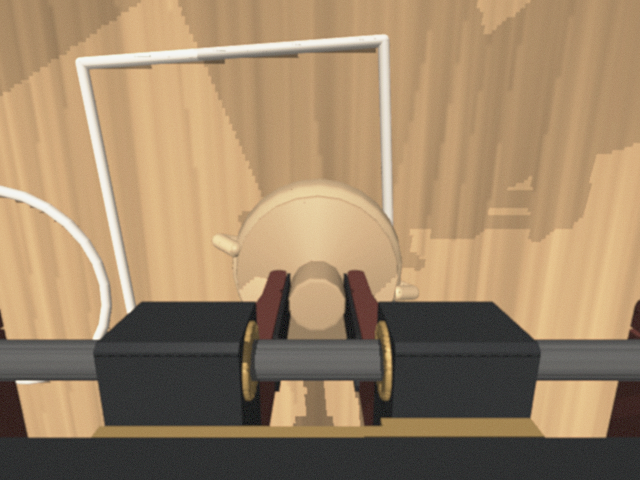

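The jaws hold the knob (23.8 mm opening). Next I'll slide it level to the ring.

Emit:
move_arm([
  {"dx": -4,"dy": 0.5,"dz": 0,"roll": 0},
  {"dx": -14,"dy": 1.7,"dz": 0,"roll": 0},
  {"dx": -28,"dy": 3.4,"dz": 0,"roll": 0},
  {"dx": -44,"dy": 5.2,"dz": 0,"roll": 0},
  {"dx": -60,"dy": 7,"dz": 0,"roll": 0},
  {"dx": -76,"dy": 9,"dz": 0,"roll": 0},
  {"dx": -90,"dy": 10.7,"dz": 0,"roll": 0},
  {"dx": -102,"dy": 12,"dz": 0,"roll": 0},
  {"dx": -110,"dy": 13,"dz": 0,"roll": 0},
  {"dx": -113,"dy": 13.4,"dz": 0,"roll": 0},
])

```text
time_s: 5.0
ee_pos: [479.6, 301.9, 57.6]
tcp_rot: [3.141, 0.001, 0.001]
ft_force: [0.4, -0.7, -2.0]
gripper_width: 23.8
```

```bash
python3 -c "
from h import *
rel(401,293.5,57.5,0)
"
```

```text
t=5.0 at [479.6 301.9  57.6] yaw 0.0 w 23.8 F [ 0.4 -0.7 -2. ]
dx -78.6 dy 8.4 dz 0.1 roll 0.0 dist 79
```

Emit:
move_arm([
  {"dx": -6,"dy": 0.7,"dz": 0.4,"roll": 0},
  {"dx": -18,"dy": 2,"dz": 0.4,"roll": 0},
  {"dx": -32,"dy": 3.4,"dz": 0.4,"roll": 0},
  {"dx": -46,"dy": 5,"dz": 0.4,"roll": 0},
  {"dx": -60,"dy": 6.5,"dz": 0.4,"roll": 0},
  {"dx": -71,"dy": 7.8,"dz": 0.4,"roll": 0},
  {"dx": -77,"dy": 8.4,"dz": 0.4,"roll": 0},
  {"dx": -79,"dy": 8.6,"dz": 0.4,"roll": 0},
  {"dx": -79,"dy": 8.6,"dz": 0.4,"roll": 0},
])

```text
time_s: 5.9
ee_pos: [401.5, 293.6, 57.5]
tcp_rot: [-3.141, -0.0, 0.001]
ft_force: [3.8, 0.2, 3.8]
gripper_width: 23.4
```

```bash
python3 -c "
from h import *
rel(401,293.5,57.5,0)
np.set_printoptions(precision=1,suppress=True)
for n in ['wrist','scene']:
    im=get_image(n)[:,:,::-1].copy();c=camera_info(n); P=env.state()['ee_pos']
    circ(im,c,P,76,12); circ(im,c,P,18,46,(0,255,0)); circ(im,c,(401,293.5),0,62,(255,0,0))
    if n=='scene': im=cv2.resize(im[150:290,380:520],None,fx=4,fy=4)
    cv2.imwrite('pics/d1%s.png'%n,im)
"
```

```text
t=5.9 at [401.5 293.6  57.5] yaw 0.0 w 23.4 F [3.8 0.2 3.8]
dx -0.5 dy 0.1 dz -0.0 roll 0.0 dist 1
```

View pics/d1wrist.png

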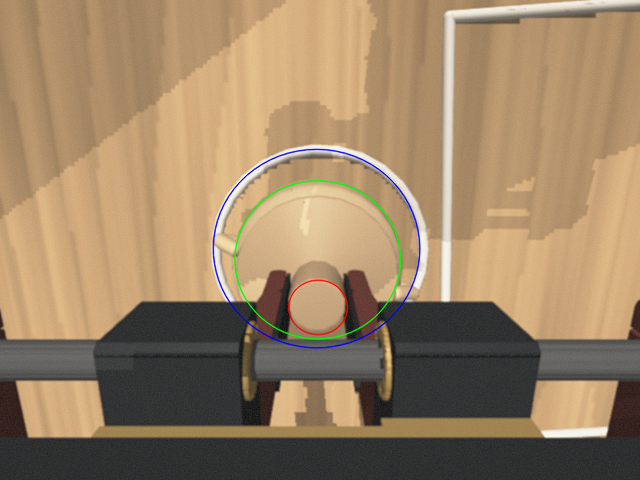

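View pics/d1scene.png

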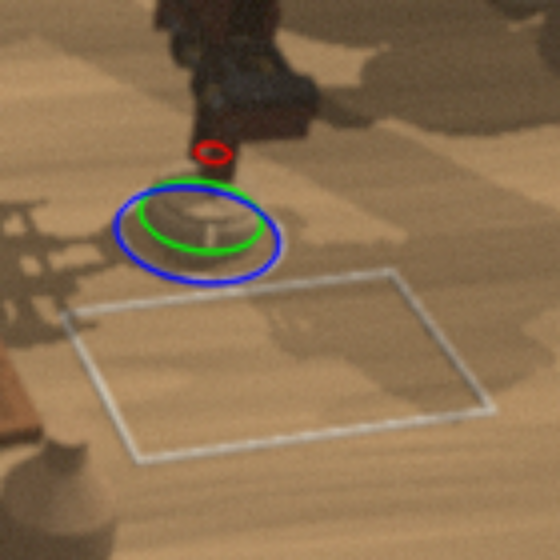

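The jar is held centred in the ring. I'll release it and rise.

Emit:
move_arm([
  {"dx": 0,"dy": 0,"dz": 0,"roll": 0},
  {"dx": 0,"dy": 0,"dz": 0,"roll": 0},
  {"dx": 0,"dy": 0,"dz": 0,"roll": 0},
  {"dx": 0,"dy": 0,"dz": 0,"roll": 0},
  {"dx": 0,"dy": 0,"dz": 0,"roll": 0},
  {"dx": 0,"dy": 0,"dz": -20,"roll": 0},
  {"dx": 0,"dy": 0,"dz": -50,"roll": 0},
  {"dx": 0,"dy": 0,"dz": -95,"roll": 0},
  {"dx": 0,"dy": 0,"dz": -140,"roll": 0},
  {"dx": 0,"dy": 0,"dz": -170,"roll": 0},
], gripper=0)

```text
time_s: 7.0
ee_pos: [402.5, 293.9, 230.3]
tcp_rot: [-3.14, -0.003, 0.0]
ft_force: [1.3, 0.5, 0.4]
gripper_width: 87.4
```

```bash
python3 -c "
from h import *
rel(574,-44,230,-45)
for n in ['wrist']:
    im=get_image(n)[:,:,::-1].copy();c=camera_info(n)
    cv2.imwrite('pics/d2%s.png'%n,im)
"
```

```text
t=7.0 at [402.5 293.9 230.3] yaw 0.0 w 87.4 F [1.3 0.5 0.4]
dx 171.3 dy 338.0 dz 0.3 roll 45.0 dist 379
```

View pics/d2wrist.png

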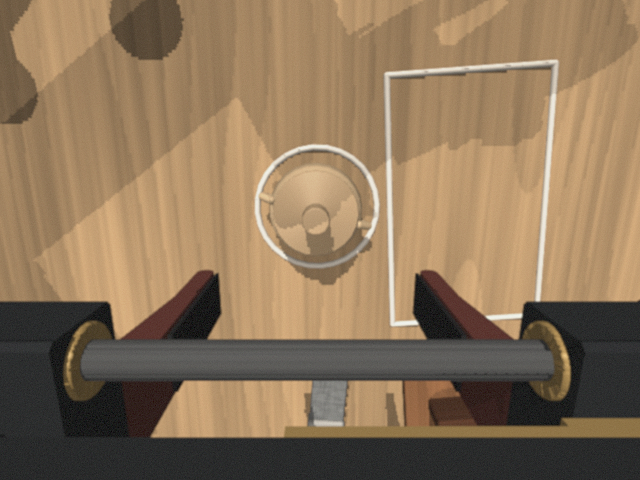

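The jar stands inside the ring, ears included. Next I'll go over the board ring to measure it.

Emit:
move_arm([
  {"dx": 171,"dy": 338,"dz": 0,"roll": 45},
  {"dx": 171,"dy": 338,"dz": 0,"roll": 45},
  {"dx": 171,"dy": 338,"dz": 0,"roll": 45},
  {"dx": 171,"dy": 338,"dz": 0,"roll": 45},
  {"dx": 171,"dy": 338,"dz": 0,"roll": 45},
  {"dx": 171,"dy": 338,"dz": 0,"roll": 45},
  {"dx": 171,"dy": 338,"dz": 0,"roll": 45},
  {"dx": 171,"dy": 338,"dz": 0,"roll": 45},
  {"dx": 171,"dy": 338,"dz": 0,"roll": 45},
  {"dx": 171,"dy": 338,"dz": 0,"roll": 45},
])

```text
time_s: 8.05
ee_pos: [572.5, -44.6, 226.5]
tcp_rot: [3.141, 0.002, -0.787]
ft_force: [-0.2, -0.1, 0.2]
gripper_width: 87.9
```

```bash
python3 -c "
from h import *
rel(586.5,-234,230,-45)
for n in ['wrist']:
    im=get_image(n)[:,:,::-1].copy();c=camera_info(n); np.save('c3.npy',c,allow_pickle=True)
    cv2.imwrite('pics/d3%s.png'%n,im)
"
```

```text
t=8.1 at [572.5 -44.6 226.5] yaw -45.1 w 87.9 F [-0.2 -0.1  0.2]
dx 143.9 dy 123.8 dz -3.5 roll -0.1 dist 190
```

View pics/d3wrist.png

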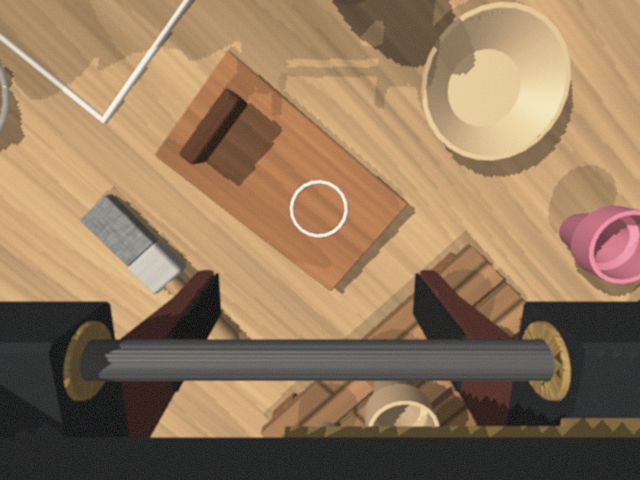

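```bash
python3 -c "
from h import *
c=np.load('c3.npy',allow_pickle=True).item()
def ell(im,cx,cy,r):
    g=im[cy-r:cy+r,cx-r:cx+r].min(2); m=(g>np.percentile(g,96)*0.85).astype('uint8')
    cs,_=cv2.findContours(m,cv2.RETR_EXTERNAL,cv2.CHAIN_APPROX_NONE); k=max(cs,key=len)
    e=cv2.fitEllipse(k); return (e[0][0]+cx-r,e[0][1]+cy-r),e[1]
a=ell(cv2.imread('pics/d3wrist.png'),318,208,38); print(a,w(a[0],16,c))
t=camera_info('top'); b=ell(cv2.imread('pics/top0.png'),321,253,18); print(b,w(b[0],16,t))
s=camera_info('scene'); b=ell(cv2.imread('pics/scene0.png'),331,250,16); print(b,w(b[0],16,s))
c1=np.load('c1.npy',allow_pickle=True).item(); b=ell(cv2.imread('pics/w1.png'),461,178,40); print(b,w(b[0],16,c1))
"
```

```text
((318.27456283569336, 208.28919982910156), (55.264129638671875, 56.020294189453125)) [574.77608169 -43.83916817  16.        ]
((321.0517921447754, 253.26034927368164), (21.9549560546875, 23.786596298217773)) [573.64819654 -42.72037251  16.        ]
((329.9635829925537, 249.73068141937256), (13.086776733398438, 19.464031219482422)) [573.09950739 -43.40334251  16.        ]
((461.00796127319336, 177.91289901733398), (55.53326416015625, 60.5286979675293)) [578.17655512 -35.8491164   16.        ]
```

Emit:
move_arm([
  {"dx": 144,"dy": 124,"dz": 10,"roll": 0},
  {"dx": 144,"dy": 124,"dz": 10,"roll": 0},
  {"dx": 144,"dy": 124,"dz": 10,"roll": 0},
  {"dx": 144,"dy": 124,"dz": 10,"roll": 0},
  {"dx": 144,"dy": 124,"dz": 10,"roll": 0},
  {"dx": 144,"dy": 124,"dz": 10,"roll": 0},
  {"dx": 144,"dy": 124,"dz": 10,"roll": 0},
])

```text
time_s: 8.8
ee_pos: [586.9, -231.5, 217.2]
tcp_rot: [-3.141, 0.001, -0.783]
ft_force: [0.0, -0.6, 0.5]
gripper_width: 87.8
```

```bash
cat >> h.py <<'E'
def look(name,pots,z=94,cam='wrist'):
    im=get_image(cam)[:,:,::-1].copy(); c=camera_info(cam)
    cv2.imwrite('pics/%s_raw.png'%name,im); np.save('%s.npy'%name,c,allow_pickle=True)
    for q in pots: circ(im,c,q,z,33.5); circ(im,c,q,z,29,(0,255,0))
    cv2.imwrite('pics/%s.png'%name,im)
POTS=[(586.5,-233.6),(592.3,-338.2),(492.9,-234.2),(492.4,-344.9),(399.5,-229.2),(393.2,-344.4)]
E
python3 -c "
from h import *
rel(586.5,-234,230,-45)
look('e1',POTS)
"
```

```text
t=8.8 at [ 586.9 -231.5  217.2] yaw -44.9 w 87.8 F [ 0.  -0.6  0.5]
dx 1.5 dy 2.1 dz -12.8 roll 0.1 dist 13
```

View pics/e1.png

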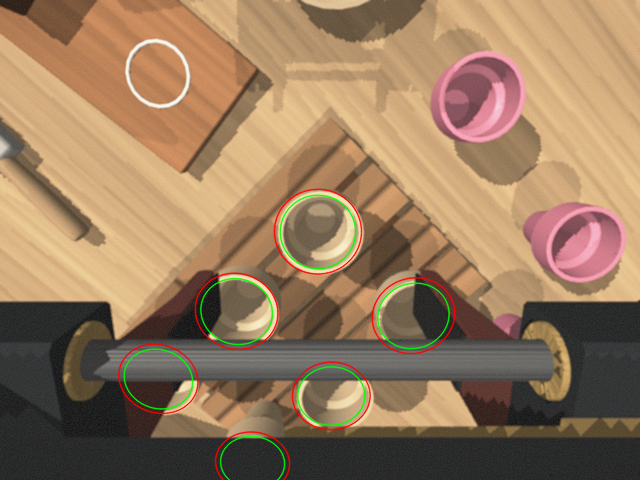

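Emit:
move_arm([
  {"dx": 2.5,"dy": 2,"dz": 40,"roll": 0},
  {"dx": 2.5,"dy": 2,"dz": 85,"roll": 0},
  {"dx": 2.5,"dy": 2,"dz": 125,"roll": 0},
  {"dx": 2.5,"dy": 2,"dz": 142,"roll": 0},
  {"dx": 2.5,"dy": 2,"dz": 147,"roll": 0},
  {"dx": 2.5,"dy": 2,"dz": 147,"roll": 0},
  {"dx": 2.5,"dy": 2,"dz": 147,"roll": 0},
])

```text
time_s: 9.55
ee_pos: [588.8, -236.8, 71.8]
tcp_rot: [-3.141, -0.002, -0.784]
ft_force: [0.3, 0.4, -0.9]
gripper_width: 87.7
```

Emit:
move_arm([
  {"dx": 0,"dy": 0,"dz": 0,"roll": 0},
  {"dx": 0,"dy": 0,"dz": 0,"roll": 0},
  {"dx": 0,"dy": 0,"dz": 0,"roll": 0},
  {"dx": 0,"dy": 0,"dz": 0,"roll": 0},
  {"dx": 0,"dy": 0,"dz": 0,"roll": 0},
], gripper=1, grip_force=10)

```text
time_s: 10.05
ee_pos: [587.8, -237.1, 71.0]
tcp_rot: [-3.141, -0.0, -0.785]
ft_force: [-1.3, 1.1, 4.7]
gripper_width: 66.8
```

```bash
python3 -c "
from h import *
rel(574,-43.5,66,-45)
look('e2',POTS[:1])
"
```

```text
t=10.1 at [ 587.8 -237.1   71. ] yaw -45.0 w 66.8 F [-1.3  1.1  4.7]
dx -146.6 dy -127.1 dz 5.0 roll 0.0 dist 194
```

View pics/e2.png

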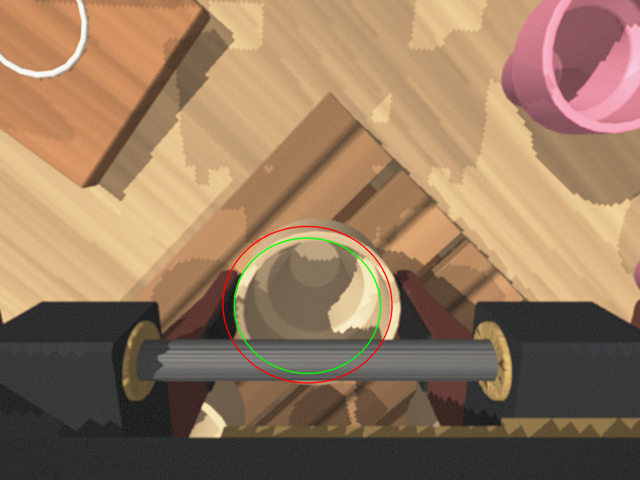

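Pot held at 66.8 mm. I'll carry it to the board ring.

Emit:
move_arm([
  {"dx": 0,"dy": 0,"dz": -15,"roll": 0},
  {"dx": -5,"dy": -4,"dz": -40,"roll": 0},
  {"dx": -25,"dy": -21,"dz": -60,"roll": 0},
  {"dx": -50,"dy": -43,"dz": -65,"roll": 0},
  {"dx": -78,"dy": -67,"dz": -65,"roll": 0},
  {"dx": -106,"dy": -91,"dz": -60,"roll": 0},
  {"dx": -128,"dy": -110,"dz": -50,"roll": 0},
  {"dx": -141,"dy": -121,"dz": -40,"roll": 0},
  {"dx": -146,"dy": -126,"dz": -30,"roll": 0},
  {"dx": -146,"dy": -126,"dz": -25,"roll": 0},
])

```text
time_s: 11.1
ee_pos: [573.1, -44.4, 94.3]
tcp_rot: [3.141, 0.001, -0.784]
ft_force: [0.5, -0.8, -1.1]
gripper_width: 66.5
```

```bash
python3 -c "
from h import *
rel(573.4,-44.8,64,-45)
"
```

```text
t=11.1 at [573.1 -44.4  94.3] yaw -44.9 w 66.5 F [ 0.5 -0.8 -1.1]
dx 0.5 dy 0.0 dz 30.3 roll 0.1 dist 30
```

Emit:
move_arm([
  {"dx": 0,"dy": 0,"dz": 10,"roll": 0},
  {"dx": 0,"dy": 0,"dz": 20,"roll": 0},
  {"dx": 0,"dy": 0,"dz": 26,"roll": 0},
  {"dx": 0,"dy": 0,"dz": 29,"roll": 0},
  {"dx": 0,"dy": 0,"dz": 31,"roll": 0},
  {"dx": 0,"dy": 0,"dz": 31,"roll": 0},
])

```text
time_s: 11.7
ee_pos: [573.4, -44.9, 64.1]
tcp_rot: [3.142, 0.0, -0.785]
ft_force: [-0.0, 0.1, -0.5]
gripper_width: 67.1
```

```bash
python3 -c "
from h import *
rel(573.4,-44.8,63,-45)
look('e3',[(574,-43.7)],86)
"
```

```text
t=11.7 at [573.4 -44.9  64.1] yaw -45.0 w 67.1 F [-0.   0.1 -0.5]
dx -0.1 dy -0.1 dz 1.1 roll 0.0 dist 1
```

View pics/e3.png

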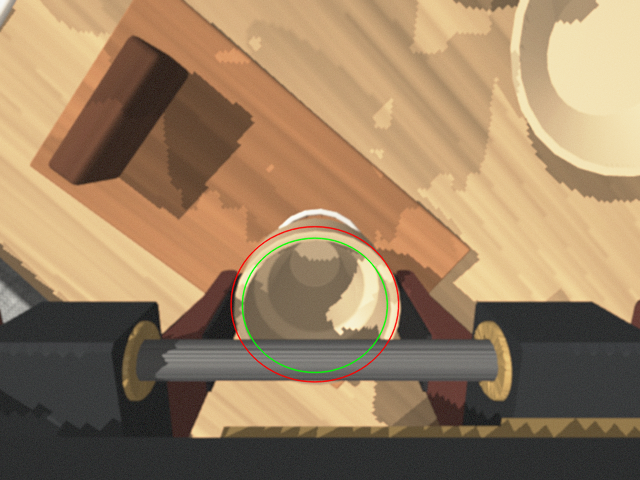

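Emit:
move_arm([
  {"dx": 0,"dy": 0,"dz": 1,"roll": 0},
  {"dx": 0,"dy": 0,"dz": 1.5,"roll": 0},
  {"dx": 0,"dy": 0,"dz": 1.5,"roll": 0},
])

```text
time_s: 12.05
ee_pos: [573.7, -44.7, 63.1]
tcp_rot: [-3.141, -0.001, -0.785]
ft_force: [0.2, 0.6, 1.1]
gripper_width: 66.8
```

Emit:
move_arm([
  {"dx": 0,"dy": 0,"dz": 0,"roll": 0},
  {"dx": 0,"dy": 0,"dz": 0,"roll": 0},
  {"dx": 0,"dy": 0,"dz": 0,"roll": 0},
  {"dx": 0,"dy": 0,"dz": -10,"roll": 0},
  {"dx": 0,"dy": 0,"dz": -30,"roll": 0},
  {"dx": 0,"dy": 0,"dz": -60,"roll": 0},
  {"dx": 0,"dy": 0,"dz": -100,"roll": 0},
  {"dx": 0,"dy": 0,"dz": -140,"roll": 0},
  {"dx": 0,"dy": 0,"dz": -165,"roll": 0},
  {"dx": 0,"dy": 0,"dz": -165,"roll": 0},
], gripper=0)

```text
time_s: 13.05
ee_pos: [576.2, -45.2, 232.9]
tcp_rot: [-3.137, -0.007, -0.785]
ft_force: [0.3, 0.2, 0.5]
gripper_width: 87.6
```

```bash
python3 -c "
from h import *
rel(494,-236,215,-45)
look('e4',[(574,-43.7)],86)
look('e4t',[(574,-43.7)],86,'top')
"
```

```text
t=13.1 at [576.2 -45.2 232.9] yaw -45.0 w 87.6 F [0.3 0.2 0.5]
dx 76.7 dy 193.1 dz 17.9 roll 0.0 dist 208
```

View pics/e4.png

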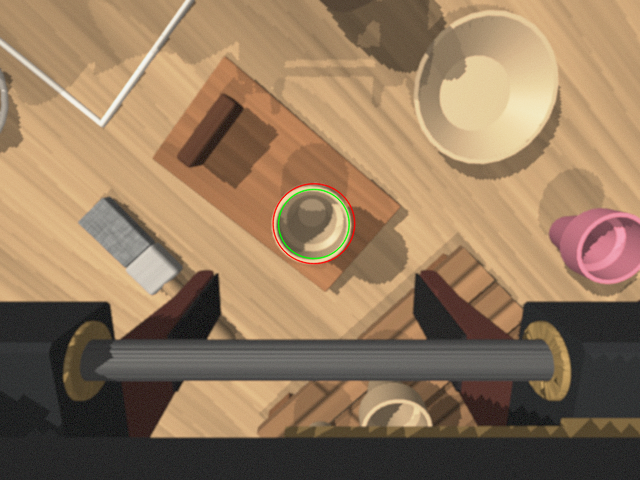

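View pics/e4t.png

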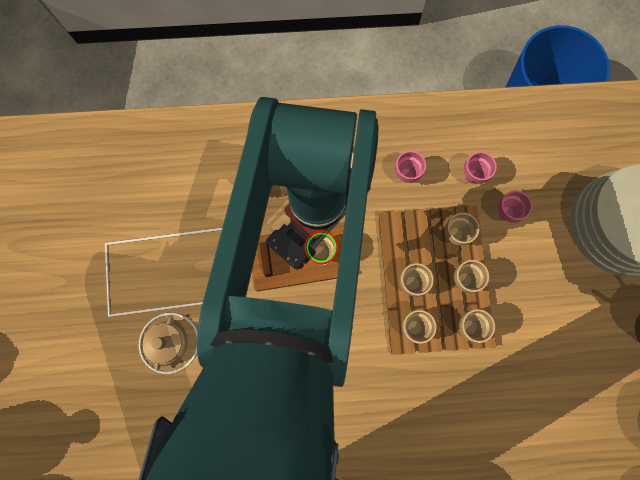

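Pot 1 stands upright on the board ring, and the overlay matches within about 1 mm. On to the next pot.

Emit:
move_arm([
  {"dx": 77,"dy": 193,"dz": 18,"roll": 0},
  {"dx": 77,"dy": 193,"dz": 18,"roll": 0},
  {"dx": 77,"dy": 193,"dz": 18,"roll": 0},
  {"dx": 77,"dy": 193,"dz": 18,"roll": 0},
  {"dx": 77,"dy": 193,"dz": 18,"roll": 0},
  {"dx": 77,"dy": 193,"dz": 18,"roll": 0},
  {"dx": 77,"dy": 193,"dz": 18,"roll": 0},
  {"dx": 77,"dy": 193,"dz": 18,"roll": 0},
])

```text
time_s: 13.95
ee_pos: [491.9, -234.1, 209.4]
tcp_rot: [-3.141, 0.001, -0.783]
ft_force: [-0.0, -0.7, -0.4]
gripper_width: 87.6
```

```bash
python3 -c "
from h import *
rel(494.5,-236,70,-45)
look('e5',POTS[1:])
"
```

```text
t=13.9 at [ 491.9 -234.1  209.4] yaw -44.9 w 87.6 F [-0.  -0.7 -0.4]
dx 3.2 dy -0.5 dz 139.4 roll 0.1 dist 139
```

View pics/e5.png

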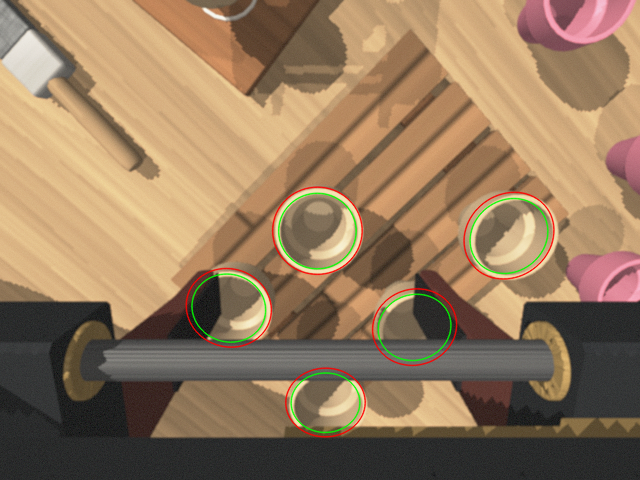

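Emit:
move_arm([
  {"dx": 1.5,"dy": -0.5,"dz": 40,"roll": 0},
  {"dx": 1.5,"dy": -0.5,"dz": 85,"roll": 0},
  {"dx": 1.5,"dy": -0.5,"dz": 120,"roll": 0},
  {"dx": 1.5,"dy": -0.5,"dz": 134,"roll": 0},
  {"dx": 1.5,"dy": -0.5,"dz": 138.5,"roll": 0},
  {"dx": 1.5,"dy": -0.5,"dz": 138.5,"roll": 0},
  {"dx": 1.5,"dy": -0.5,"dz": 138.5,"roll": 0},
])

```text
time_s: 14.7
ee_pos: [494.0, -236.4, 72.3]
tcp_rot: [-3.141, -0.002, -0.784]
ft_force: [0.3, 0.1, 0.5]
gripper_width: 87.6
```

Emit:
move_arm([
  {"dx": 0,"dy": 0,"dz": 0,"roll": 0},
  {"dx": 0,"dy": 0,"dz": 0,"roll": 0},
  {"dx": 0,"dy": 0,"dz": 0,"roll": 0},
  {"dx": 0,"dy": 0,"dz": 0,"roll": 0},
  {"dx": 0,"dy": 0,"dz": 0,"roll": 0},
], gripper=1, grip_force=10)

```text
time_s: 15.2
ee_pos: [493.1, -236.6, 71.8]
tcp_rot: [-3.141, -0.001, -0.785]
ft_force: [-0.4, 0.6, 5.8]
gripper_width: 65.6
```

```bash
python3 -c "
from h import *
rel(574,-43.7,89,-45)
P=env.state()['ee_pos']
look('e6',[P[:2]])
im=get_image('scene'); cv2.imwrite('pics/s6.png',im[:,:,::-1])
"
```

```text
t=15.2 at [ 493.1 -236.6   71.8] yaw -45.0 w 65.6 F [-0.4  0.6  5.8]
dx -79.1 dy -193.6 dz -17.2 roll 0.0 dist 210
```

View pics/e6.png

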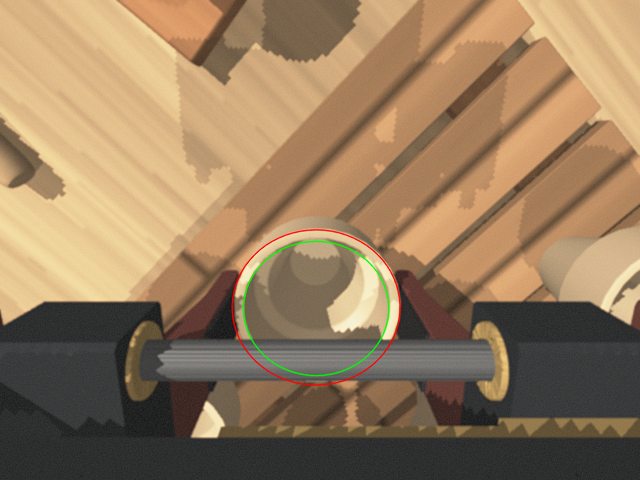

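View pics/s6.png

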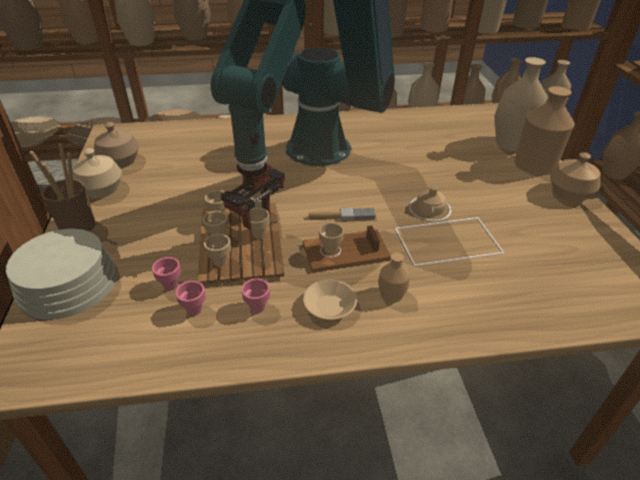

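```bash
python3 -c "
import cv2,numpy as np
a=[cv2.resize(cv2.imread('pics/%s_raw.png'%n)[205:345,220:415],None,fx=2,fy=2,interpolation=cv2.INTER_CUBIC) for n in ('e2','e3','e6')]
cv2.imwrite('pics/cmp1.png',np.hstack(a[1:]))"
```

```text
(no output)
```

View pics/cmp1.png

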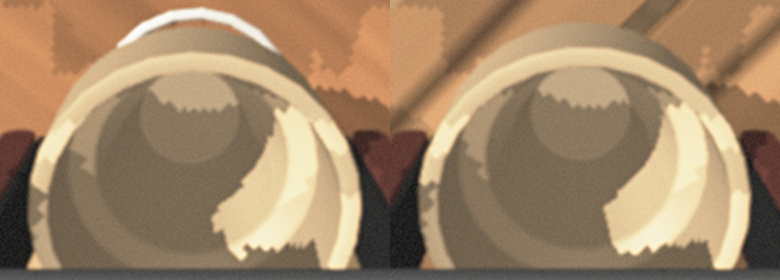

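Emit:
move_arm([
  {"dx": 0,"dy": 0,"dz": -20,"roll": 0},
  {"dx": -5,"dy": -12,"dz": -55,"roll": 0},
  {"dx": -15,"dy": -36,"dz": -80,"roll": 0},
  {"dx": -29,"dy": -70,"dz": -85,"roll": 0},
  {"dx": -43,"dy": -105,"dz": -85,"roll": 0},
  {"dx": -57,"dy": -140,"dz": -85,"roll": 0},
  {"dx": -68,"dy": -168,"dz": -85,"roll": 0},
  {"dx": -76,"dy": -186,"dz": -83,"roll": 0},
  {"dx": -79,"dy": -192.5,"dz": -80,"roll": 0},
  {"dx": -79,"dy": -192.5,"dz": -78,"roll": 0},
])

```text
time_s: 16.3
ee_pos: [572.8, -43.8, 148.7]
tcp_rot: [3.141, 0.001, -0.783]
ft_force: [-0.8, -0.1, -1.6]
gripper_width: 65.4
```

```bash
python3 -c "
from h import *
rel(573.5,-44.8,92,-45)
look('e7',[(574,-43.7)],86)
"
```

```text
t=16.3 at [572.8 -43.8 148.7] yaw -44.9 w 65.4 F [-0.8 -0.1 -1.6]
dx 1.2 dy 0.3 dz 56.7 roll 0.1 dist 57
```

View pics/e7.png

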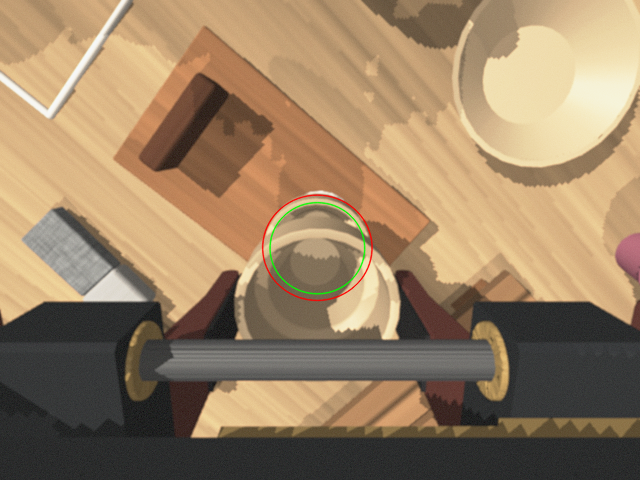

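Emit:
move_arm([
  {"dx": 0.5,"dy": 0.2,"dz": 12,"roll": 0},
  {"dx": 0.5,"dy": 0.2,"dz": 27,"roll": 0},
  {"dx": 0.5,"dy": 0.2,"dz": 42,"roll": 0},
  {"dx": 0.5,"dy": 0.2,"dz": 50,"roll": 0},
  {"dx": 0.5,"dy": 0.2,"dz": 54,"roll": 0},
  {"dx": 0.5,"dy": 0.2,"dz": 56,"roll": 0},
  {"dx": 0.5,"dy": 0.2,"dz": 56,"roll": 0},
])

```text
time_s: 17.05
ee_pos: [573.4, -45.2, 93.3]
tcp_rot: [-3.141, -0.0, -0.785]
ft_force: [-0.1, -0.6, -0.5]
gripper_width: 65.8
```

Emit:
move_arm([
  {"dx": 0,"dy": 0,"dz": 1,"roll": 0},
  {"dx": 0,"dy": 0,"dz": 2,"roll": 0},
  {"dx": 0,"dy": 0,"dz": 2.5,"roll": 0},
  {"dx": 0,"dy": 0,"dz": 2.5,"roll": 0},
])

```text
time_s: 17.45
ee_pos: [573.3, -44.8, 90.9]
tcp_rot: [-3.141, -0.0, -0.785]
ft_force: [-0.2, -1.1, -0.8]
gripper_width: 65.3
```

```bash
python3 -c "
from h import *
rel(573.5,-44.8,90,-45)
im=get_image('scene'); cv2.imwrite('pics/s7.png',cv2.resize(im[190:280,280:400,::-1],None,fx=5,fy=5,interpolation=cv2.INTER_CUBIC))
look('e8',[(574,-43.7)],112)
"
```

```text
t=17.4 at [573.3 -44.8  90.9] yaw -45.0 w 65.3 F [-0.2 -1.1 -0.8]
dx 0.1 dy -0.1 dz 0.9 roll 0.0 dist 1
```

View pics/s7.png

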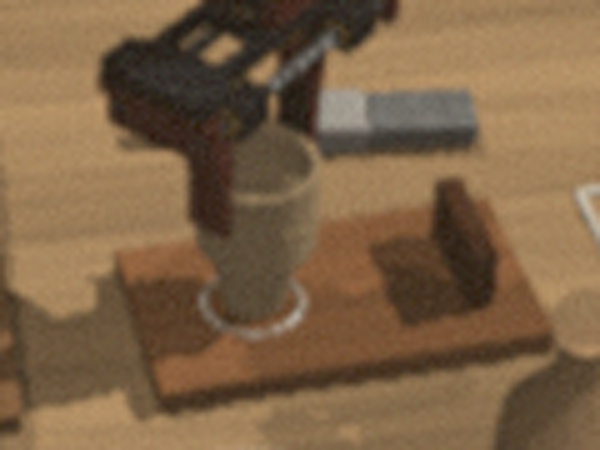

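View pics/e8.png

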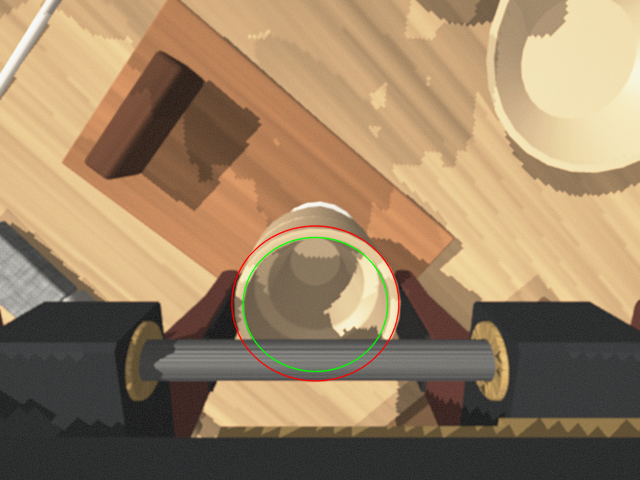

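Emit:
move_arm([
  {"dx": 0,"dy": 0,"dz": 0.7,"roll": 0},
  {"dx": 0,"dy": 0,"dz": 1.5,"roll": 0},
  {"dx": 0,"dy": 0,"dz": 1.5,"roll": 0},
])

```text
time_s: 17.85
ee_pos: [574.2, -45.2, 89.8]
tcp_rot: [-3.141, -0.002, -0.785]
ft_force: [0.9, -1.8, 4.5]
gripper_width: 65.8
```

Emit:
move_arm([
  {"dx": 0,"dy": 0,"dz": 0,"roll": 0},
  {"dx": 0,"dy": 0,"dz": 0,"roll": 0},
  {"dx": 0,"dy": 0,"dz": 0,"roll": 0},
  {"dx": 0,"dy": 0,"dz": -10,"roll": 0},
  {"dx": 0,"dy": 0,"dz": -30,"roll": 0},
  {"dx": 0,"dy": 0,"dz": -60,"roll": 0},
  {"dx": 0,"dy": 0,"dz": -95,"roll": 0},
  {"dx": 0,"dy": 0,"dz": -125,"roll": 0},
  {"dx": 0,"dy": 0,"dz": -135,"roll": 0},
  {"dx": 0,"dy": 0,"dz": -135,"roll": 0},
], gripper=0)

```text
time_s: 18.85
ee_pos: [574.3, -45.0, 226.0]
tcp_rot: [-3.14, -0.003, -0.785]
ft_force: [0.1, -1.3, -0.4]
gripper_width: 88.1
```

```bash
python3 -c "
from h import *
rel(591.5,-336.5,215,-45)
look('e9',[(574,-43.7)],112)
"
```

```text
t=18.9 at [574.3 -45.  226. ] yaw -45.0 w 88.1 F [ 0.1 -1.3 -0.4]
dx 218.2 dy 194.1 dz 11.0 roll 0.0 dist 292
```

View pics/e9.png

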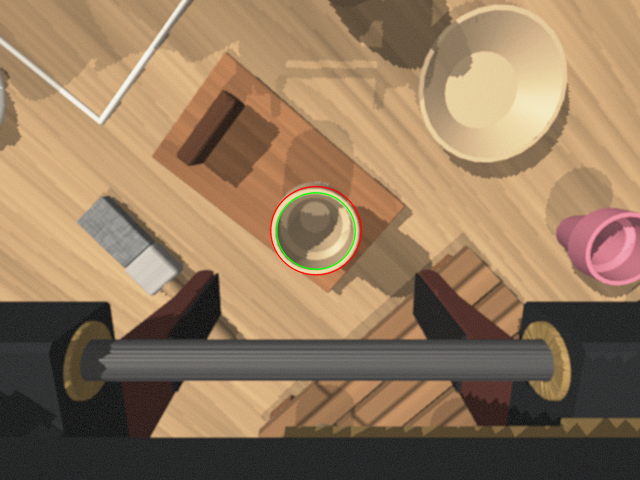

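Emit:
move_arm([
  {"dx": 218,"dy": 194,"dz": 14,"roll": 0},
  {"dx": 218,"dy": 194,"dz": 14,"roll": 0},
  {"dx": 218,"dy": 194,"dz": 14,"roll": 0},
  {"dx": 218,"dy": 194,"dz": 14,"roll": 0},
  {"dx": 218,"dy": 194,"dz": 14,"roll": 0},
  {"dx": 218,"dy": 194,"dz": 14,"roll": 0},
  {"dx": 218,"dy": 194,"dz": 14,"roll": 0},
  {"dx": 218,"dy": 194,"dz": 14,"roll": 0},
  {"dx": 218,"dy": 194,"dz": 14,"roll": 0},
])

```text
time_s: 19.8
ee_pos: [589.5, -334.5, 208.6]
tcp_rot: [-3.142, 0.004, -0.784]
ft_force: [-0.4, 1.1, 0.6]
gripper_width: 87.8
```

```bash
python3 -c "
from h import *
rel(591.5,-336.5,71,-45)
look('e10',[(591.5,-336.5)]+POTS[3:])
"
```

```text
t=19.8 at [ 589.5 -334.5  208.6] yaw -44.9 w 87.8 F [-0.4  1.1  0.6]
dx 2.8 dy 0.0 dz 137.6 roll 0.1 dist 138
```

View pics/e10.png

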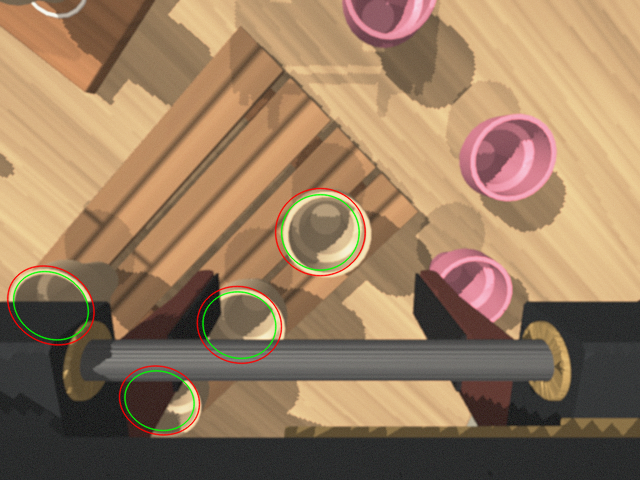

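Emit:
move_arm([
  {"dx": 5,"dy": -0.5,"dz": 40,"roll": 0},
  {"dx": 5,"dy": -0.5,"dz": 85,"roll": 0},
  {"dx": 5,"dy": -0.5,"dz": 120,"roll": 0},
  {"dx": 5,"dy": -0.5,"dz": 134,"roll": 0},
  {"dx": 5,"dy": -0.5,"dz": 138,"roll": 0},
  {"dx": 5,"dy": -0.5,"dz": 138,"roll": 0},
  {"dx": 5,"dy": -0.5,"dz": 138,"roll": 0},
])

```text
time_s: 20.55
ee_pos: [595.7, -340.0, 74.4]
tcp_rot: [-3.141, -0.003, -0.784]
ft_force: [-0.2, -0.9, -0.2]
gripper_width: 87.8
```

Emit:
move_arm([
  {"dx": 0,"dy": 0,"dz": 0,"roll": 0},
  {"dx": 0,"dy": 0,"dz": 0,"roll": 0},
  {"dx": 0,"dy": 0,"dz": 0,"roll": 0},
  {"dx": 0,"dy": 0,"dz": 0,"roll": 0},
  {"dx": 0,"dy": 0,"dz": 0,"roll": 0},
], gripper=1, grip_force=10)

```text
time_s: 21.05
ee_pos: [594.7, -339.7, 73.0]
tcp_rot: [-3.141, -0.001, -0.785]
ft_force: [-0.5, 0.3, 5.5]
gripper_width: 66.6
```

```bash
cat >> h.py <<'E'
def cmp(n,ref='e3'):
    a=[cv2.resize(cv2.imread('pics/%s_raw.png'%k)[205:345,220:415],None,fx=2,fy=2,interpolation=cv2.INTER_CUBIC) for k in (ref,n)]
    cv2.imwrite('pics/cmp_%s.png'%n,np.hstack(a))
E
python3 -c "
from h import *
rel(573.5,-44.8,153,-45)
P=env.state()['ee_pos']
look('e11',[P[:2]]); cmp('e11')
"
```

```text
t=21.1 at [ 594.7 -339.7   73. ] yaw -45.0 w 66.6 F [-0.5  0.3  5.5]
dx -223.4 dy -193.7 dz -80.0 roll 0.0 dist 306
```

View pics/cmp_e11.png

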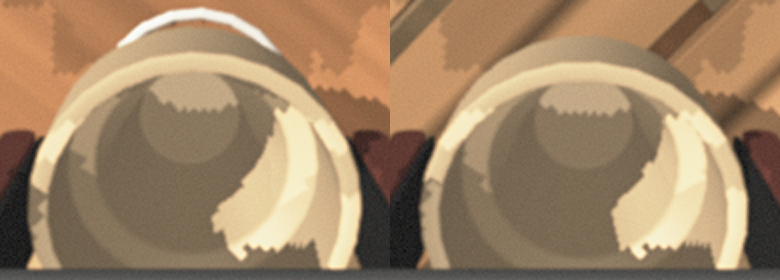

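Emit:
move_arm([
  {"dx": 0,"dy": 0,"dz": -20,"roll": 0},
  {"dx": -8,"dy": -7,"dz": -55,"roll": 0},
  {"dx": -30,"dy": -26,"dz": -88,"roll": 0},
  {"dx": -60,"dy": -52,"dz": -104,"roll": 0},
  {"dx": -94,"dy": -82,"dz": -108,"roll": 0},
  {"dx": -128,"dy": -112,"dz": -110,"roll": 0},
  {"dx": -162,"dy": -142,"dz": -110,"roll": 0},
  {"dx": -192,"dy": -168,"dz": -110,"roll": 0},
  {"dx": -214,"dy": -187,"dz": -108,"roll": 0},
  {"dx": -223,"dy": -195.5,"dz": -106,"roll": 0},
])

```text
time_s: 22.1
ee_pos: [573.7, -40.8, 177.9]
tcp_rot: [3.141, 0.001, -0.783]
ft_force: [0.0, -0.7, -0.8]
gripper_width: 66.6
```

```bash
python3 -c "
from h import *
rel(574.7,-43.5,120,-45)
look('e12',[(574,-43.7)],112)
"
```

```text
t=22.1 at [573.7 -40.8 177.9] yaw -44.8 w 66.6 F [ 0.  -0.7 -0.8]
dx 2.6 dy 1.2 dz 57.9 roll 0.2 dist 58
```

View pics/e12.png

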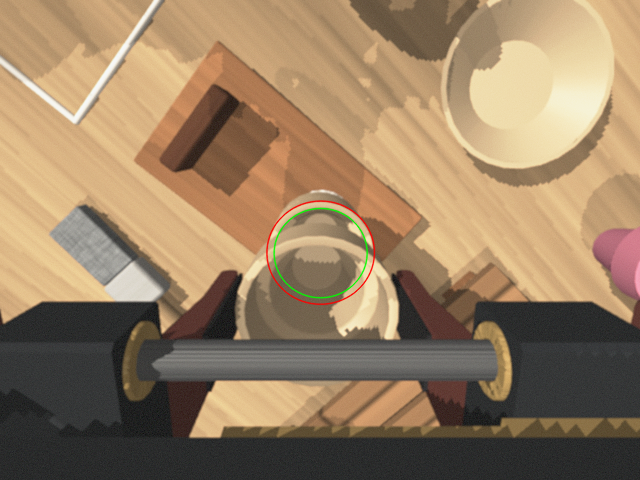

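Emit:
move_arm([
  {"dx": 1,"dy": 0.5,"dz": 2,"roll": 0},
  {"dx": 1,"dy": 0.5,"dz": 12,"roll": 0},
  {"dx": 1,"dy": 0.5,"dz": 25,"roll": 0},
  {"dx": 1,"dy": 0.5,"dz": 35,"roll": 0},
  {"dx": 1,"dy": 0.5,"dz": 40,"roll": 0},
  {"dx": 1,"dy": 0.5,"dz": 40,"roll": 0},
])

```text
time_s: 22.75
ee_pos: [574.1, -44.8, 136.8]
tcp_rot: [3.14, 0.002, -0.786]
ft_force: [0.4, 0.5, -1.2]
gripper_width: 66.9
```

```bash
python3 -c "
from h import *
rel(574.7,-43.5,117,-45)
"
```

```text
t=22.8 at [574.1 -44.8 136.8] yaw -45.0 w 66.9 F [ 0.4  0.5 -1.2]
dx -0.5 dy -1.3 dz 19.8 roll -0.0 dist 20
```

Emit:
move_arm([
  {"dx": -0.5,"dy": -1.3,"dz": 5,"roll": 0},
  {"dx": -0.5,"dy": -1.3,"dz": 10,"roll": 0},
  {"dx": -0.5,"dy": -1.3,"dz": 14,"roll": 0},
  {"dx": -0.5,"dy": -1.3,"dz": 17,"roll": 0},
  {"dx": -0.5,"dy": -1.3,"dz": 19,"roll": 0},
  {"dx": -0.5,"dy": -1.3,"dz": 20,"roll": 0},
  {"dx": -0.5,"dy": -1.3,"dz": 20.5,"roll": 0},
  {"dx": -0.5,"dy": -1.3,"dz": 20.5,"roll": 0},
])

```text
time_s: 23.55
ee_pos: [575.6, -43.3, 117.8]
tcp_rot: [-3.141, 0.0, -0.785]
ft_force: [-0.5, 0.2, -0.5]
gripper_width: 66.5
```

```bash
python3 -c "
from h import *
rel(574.7,-43.5,117,-45)
im=get_image('scene'); cv2.imwrite('pics/s8.png',cv2.resize(im[190:280,280:400,::-1],None,fx=5,fy=5,interpolation=cv2.INTER_CUBIC))
"
```

```text
t=23.6 at [575.6 -43.3 117.8] yaw -45.0 w 66.5 F [-0.5  0.2 -0.5]
dx -0.5 dy 0.8 dz 0.8 roll 0.0 dist 1
```

View pics/s8.png

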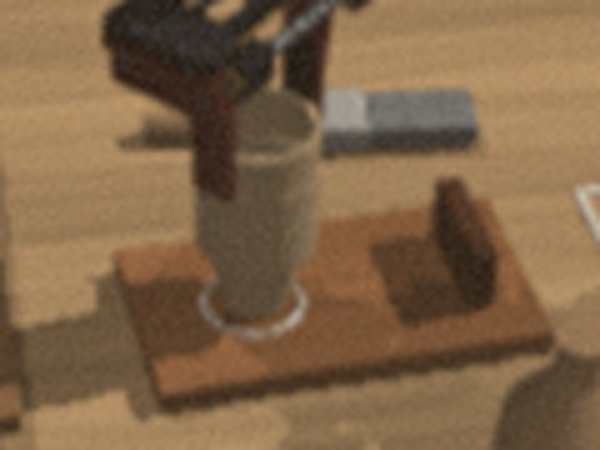

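Pot 3 is almost seated. I'll lower it the last bit and release.

Emit:
move_arm([
  {"dx": 0,"dy": 0,"dz": 0.7,"roll": 0},
  {"dx": 0,"dy": 0,"dz": 1.4,"roll": 0},
  {"dx": 0,"dy": 0,"dz": 2,"roll": 0},
  {"dx": 0,"dy": 0,"dz": 2,"roll": 0},
])

```text
time_s: 24.0
ee_pos: [576.1, -43.1, 117.0]
tcp_rot: [-3.141, -0.001, -0.785]
ft_force: [-1.6, 1.2, 9.3]
gripper_width: 66.7
```

Emit:
move_arm([
  {"dx": 0,"dy": 0,"dz": 0,"roll": 0},
  {"dx": 0,"dy": 0,"dz": 0,"roll": 0},
  {"dx": 0,"dy": 0,"dz": 0,"roll": 0},
  {"dx": 0,"dy": 0,"dz": -10,"roll": 0},
  {"dx": 0,"dy": 0,"dz": -30,"roll": 0},
  {"dx": 0,"dy": 0,"dz": -60,"roll": 0},
  {"dx": 0,"dy": 0,"dz": -90,"roll": 0},
  {"dx": 0,"dy": 0,"dz": -108,"roll": 0},
  {"dx": 0,"dy": 0,"dz": -112,"roll": 0},
  {"dx": 0,"dy": 0,"dz": -112,"roll": 0},
], gripper=0)

```text
time_s: 25.0
ee_pos: [575.9, -43.3, 228.5]
tcp_rot: [-3.141, -0.001, -0.785]
ft_force: [-0.3, -0.7, -0.2]
gripper_width: 88.0
```

```bash
python3 -c "
from h import *
rel(494,-346,215,-45)
look('e13',[(574,-43.7)],138)
"
```

```text
t=25.0 at [575.9 -43.3 228.5] yaw -45.0 w 88.0 F [-0.3 -0.7 -0.2]
dx 156.0 dy 272.0 dz 13.5 roll 0.0 dist 314
```

View pics/e13.png

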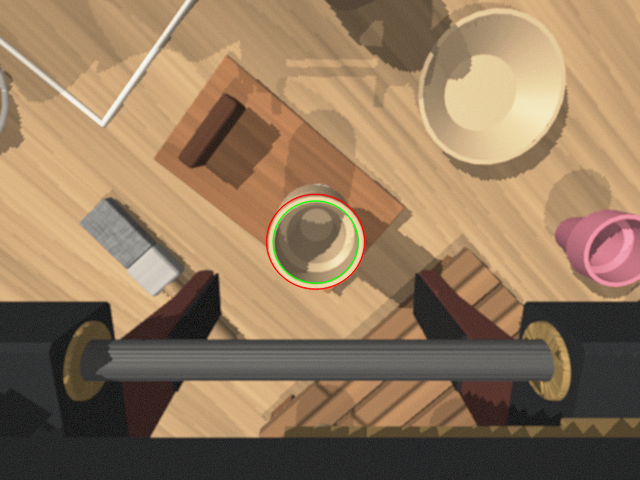

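Emit:
move_arm([
  {"dx": 156,"dy": 272,"dz": 16,"roll": 0},
  {"dx": 156,"dy": 272,"dz": 16,"roll": 0},
  {"dx": 156,"dy": 272,"dz": 16,"roll": 0},
  {"dx": 156,"dy": 272,"dz": 16,"roll": 0},
  {"dx": 156,"dy": 272,"dz": 16,"roll": 0},
  {"dx": 156,"dy": 272,"dz": 16,"roll": 0},
  {"dx": 156,"dy": 272,"dz": 16,"roll": 0},
  {"dx": 156,"dy": 272,"dz": 16,"roll": 0},
  {"dx": 156,"dy": 272,"dz": 16,"roll": 0},
  {"dx": 156,"dy": 272,"dz": 16,"roll": 0},
])

```text
time_s: 26.05
ee_pos: [494.0, -343.9, 211.3]
tcp_rot: [-3.141, 0.002, -0.783]
ft_force: [0.6, 0.6, 0.3]
gripper_width: 88.1
```

```bash
python3 -c "
from h import *
rel(493.4,-345.9,71,-45)
look('e14',[(493.4,-345.9)]+POTS[4:])
"
```

```text
t=26.1 at [ 494.  -343.9  211.3] yaw -44.9 w 88.1 F [0.6 0.6 0.3]
dx 1.0 dy 1.9 dz 140.3 roll 0.1 dist 140
```

View pics/e14.png

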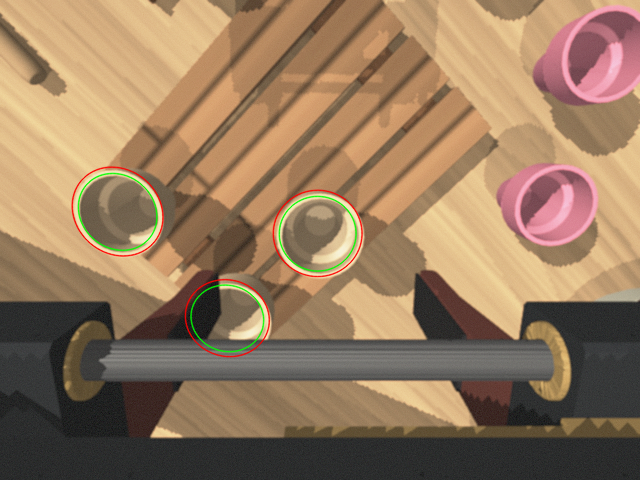

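Emit:
move_arm([
  {"dx": -0.3,"dy": 0.5,"dz": 40,"roll": 0},
  {"dx": -0.3,"dy": 0.5,"dz": 85,"roll": 0},
  {"dx": -0.3,"dy": 0.5,"dz": 120,"roll": 0},
  {"dx": -0.3,"dy": 0.5,"dz": 136,"roll": 0},
  {"dx": -0.3,"dy": 0.5,"dz": 141,"roll": 0},
  {"dx": -0.3,"dy": 0.5,"dz": 141,"roll": 0},
  {"dx": -0.3,"dy": 0.5,"dz": 141,"roll": 0},
])

```text
time_s: 26.8
ee_pos: [494.3, -346.2, 72.0]
tcp_rot: [-3.141, -0.002, -0.784]
ft_force: [-0.2, -0.3, -0.3]
gripper_width: 87.7
```

Emit:
move_arm([
  {"dx": 0,"dy": 0,"dz": 0,"roll": 0},
  {"dx": 0,"dy": 0,"dz": 0,"roll": 0},
  {"dx": 0,"dy": 0,"dz": 0,"roll": 0},
  {"dx": 0,"dy": 0,"dz": 0,"roll": 0},
  {"dx": 0,"dy": 0,"dz": 0,"roll": 0},
], gripper=1, grip_force=10)

```text
time_s: 27.3
ee_pos: [493.6, -346.6, 71.4]
tcp_rot: [-3.141, -0.001, -0.785]
ft_force: [0.4, -0.7, 5.5]
gripper_width: 66.8
```

```bash
python3 -c "
from h import *
rel(573.5,-44.8,199,-45)
P=env.state()['ee_pos']
look('e15',[P[:2]]); cmp('e15')
"
```

```text
t=27.3 at [ 493.6 -346.6   71.4] yaw -45.0 w 66.8 F [ 0.4 -0.7  5.5]
dx -156.8 dy -269.9 dz -127.6 roll 0.0 dist 337
```

View pics/cmp_e15.png

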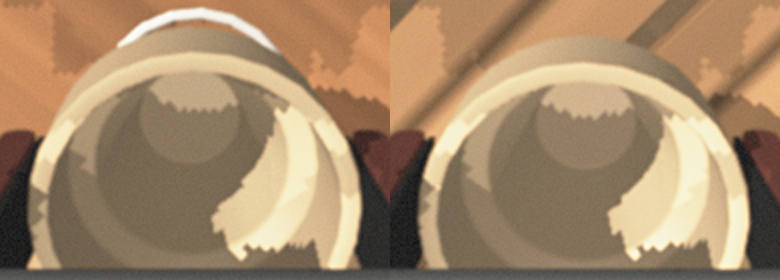

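Emit:
move_arm([
  {"dx": 0,"dy": 0,"dz": -25,"roll": 0},
  {"dx": 0,"dy": 0,"dz": -65,"roll": 0},
  {"dx": -10,"dy": -17,"dz": -100,"roll": 0},
  {"dx": -27,"dy": -47,"dz": -125,"roll": 0},
  {"dx": -47,"dy": -81,"dz": -134,"roll": 0},
  {"dx": -69,"dy": -119,"dz": -134,"roll": 0},
  {"dx": -91,"dy": -157,"dz": -134,"roll": 0},
  {"dx": -113,"dy": -195,"dz": -134,"roll": 0},
  {"dx": -132,"dy": -228,"dz": -134,"roll": 0},
  {"dx": -146,"dy": -253,"dz": -134,"roll": 0},
])

```text
time_s: 28.35
ee_pos: [568.3, -61.3, 204.3]
tcp_rot: [3.141, 0.001, -0.784]
ft_force: [-0.3, -0.6, -0.5]
gripper_width: 67.2
```

Emit:
move_arm([
  {"dx": -8,"dy": -14,"dz": 0,"roll": 0},
  {"dx": -11,"dy": -19,"dz": 0,"roll": 0},
  {"dx": -11,"dy": -19,"dz": 0,"roll": 0},
  {"dx": -11,"dy": -19,"dz": 0,"roll": 0},
])

```text
time_s: 28.75
ee_pos: [574.1, -43.8, 204.6]
tcp_rot: [3.141, 0.0, -0.786]
ft_force: [0.3, -1.1, -1.4]
gripper_width: 67.1
```

```bash
python3 -c "
from h import *
rel(574.9,-43.4,141.4,-45)
look('e16',[(574,-43.7)],138)
"
```

```text
t=28.8 at [574.1 -43.8 204.6] yaw -45.0 w 67.1 F [ 0.3 -1.1 -1.4]
dx 0.3 dy -0.9 dz 63.2 roll -0.0 dist 63
```

View pics/e16.png

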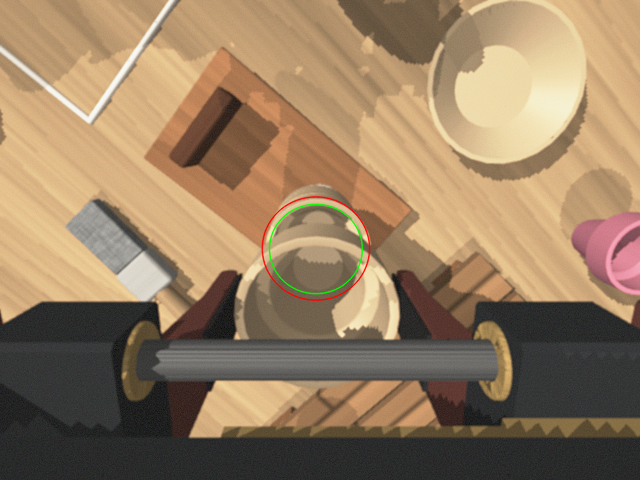

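Emit:
move_arm([
  {"dx": 0.3,"dy": -0.7,"dz": 10,"roll": 0},
  {"dx": 0.3,"dy": -0.7,"dz": 24,"roll": 0},
  {"dx": 0.3,"dy": -0.7,"dz": 38,"roll": 0},
  {"dx": 0.3,"dy": -0.7,"dz": 50,"roll": 0},
  {"dx": 0.3,"dy": -0.7,"dz": 57,"roll": 0},
  {"dx": 0.3,"dy": -0.7,"dz": 61,"roll": 0},
  {"dx": 0.3,"dy": -0.7,"dz": 62,"roll": 0},
  {"dx": 0.3,"dy": -0.7,"dz": 62,"roll": 0},
])

```text
time_s: 29.6
ee_pos: [575.3, -42.5, 143.0]
tcp_rot: [-3.141, -0.0, -0.785]
ft_force: [0.0, 0.4, -0.6]
gripper_width: 66.5
```

Emit:
move_arm([
  {"dx": 0,"dy": 0,"dz": 0.7,"roll": 0},
  {"dx": 0,"dy": 0,"dz": 1.3,"roll": 0},
  {"dx": 0,"dy": 0,"dz": 1.3,"roll": 0},
])

```text
time_s: 29.9
ee_pos: [575.3, -42.4, 141.7]
tcp_rot: [-3.141, -0.0, -0.785]
ft_force: [0.2, -0.2, -1.6]
gripper_width: 66.7
```

```bash
python3 -c "
from h import *
rel(574.9,-43.4,141.4,-45)
im=get_image('scene'); cv2.imwrite('pics/s9.png',cv2.resize(im[180:280,280:400,::-1],None,fx=5,fy=5,interpolation=cv2.INTER_CUBIC))
"
```

```text
t=29.9 at [575.3 -42.4 141.7] yaw -45.0 w 66.7 F [ 0.2 -0.2 -1.6]
dx 0.5 dy 1.0 dz 0.3 roll 0.0 dist 1
```

View pics/s9.png

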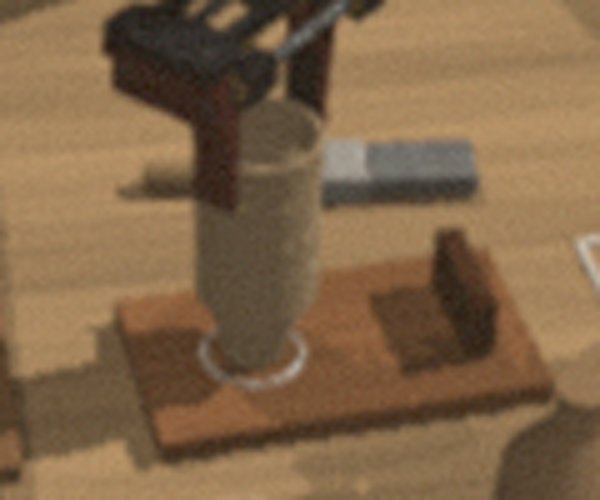

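Emit:
move_arm([
  {"dx": 0,"dy": 0.7,"dz": 0.7,"roll": 0},
  {"dx": 0,"dy": 0.7,"dz": 1.3,"roll": 0},
  {"dx": 0,"dy": 0.7,"dz": 1.5,"roll": 0},
  {"dx": 0,"dy": 0.7,"dz": 1.5,"roll": 0},
])

```text
time_s: 30.35
ee_pos: [575.2, -42.6, 141.3]
tcp_rot: [-3.14, -0.001, -0.785]
ft_force: [-1.2, 1.5, 7.4]
gripper_width: 67.0
```

Emit:
move_arm([
  {"dx": 0,"dy": 0,"dz": 0,"roll": 0},
  {"dx": 0,"dy": 0,"dz": 0,"roll": 0},
  {"dx": 0,"dy": 0,"dz": 0,"roll": 0},
  {"dx": 0,"dy": 0,"dz": -10,"roll": 0},
  {"dx": 0,"dy": 0,"dz": -30,"roll": 0},
  {"dx": 0,"dy": 0,"dz": -55,"roll": 0},
  {"dx": 0,"dy": 0,"dz": -75,"roll": 0},
  {"dx": 0,"dy": 0,"dz": -88,"roll": 0},
  {"dx": 0,"dy": 0,"dz": -90,"roll": 0},
  {"dx": 0,"dy": 0,"dz": -90,"roll": 0},
], gripper=0)

```text
time_s: 31.35
ee_pos: [574.5, -42.9, 230.0]
tcp_rot: [-3.141, -0.0, -0.785]
ft_force: [-0.0, -0.7, -0.3]
gripper_width: 88.1
```

```bash
python3 -c "
from h import *
rel(400,-230,215,-45)
look('e17',[(574,-43.7)],164)
"
```

```text
t=31.4 at [574.5 -42.9 230. ] yaw -45.0 w 88.1 F [-0.  -0.7 -0.3]
dx 8.8 dy 255.7 dz 15.0 roll 0.0 dist 256
```

View pics/e17.png

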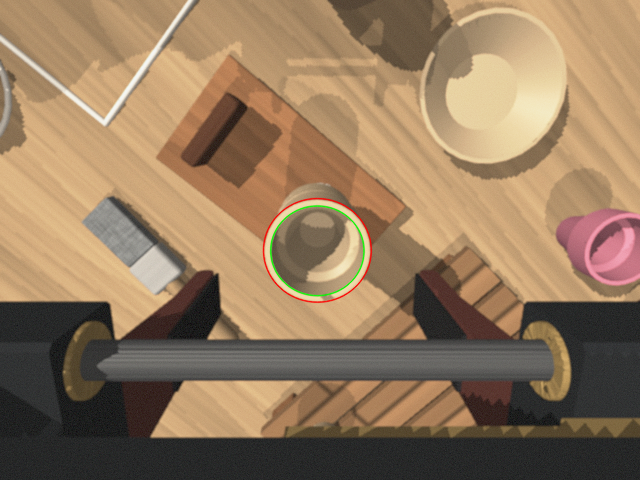

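Four pots are stacked and aligned. Next is pot 5.

Emit:
move_arm([
  {"dx": 9,"dy": 256,"dz": 16,"roll": 0},
  {"dx": 9,"dy": 256,"dz": 16,"roll": 0},
  {"dx": 9,"dy": 256,"dz": 16,"roll": 0},
  {"dx": 9,"dy": 256,"dz": 16,"roll": 0},
  {"dx": 9,"dy": 256,"dz": 16,"roll": 0},
  {"dx": 9,"dy": 256,"dz": 16,"roll": 0},
  {"dx": 9,"dy": 256,"dz": 16,"roll": 0},
  {"dx": 9,"dy": 256,"dz": 16,"roll": 0},
  {"dx": 9,"dy": 256,"dz": 16,"roll": 0},
])

```text
time_s: 32.3
ee_pos: [400.9, -229.3, 213.7]
tcp_rot: [-3.141, 0.0, -0.783]
ft_force: [-0.2, 1.0, -0.1]
gripper_width: 87.5
```

```bash
python3 -c "
from h import *
rel(400,-230,71,-45)
look('e18',[(400,-230)]+POTS[5:])
"
```

```text
t=32.3 at [ 400.9 -229.3  213.7] yaw -44.9 w 87.5 F [-0.2  1.  -0.1]
dx -0.2 dy 1.1 dz 142.7 roll 0.1 dist 143
```

View pics/e18.png

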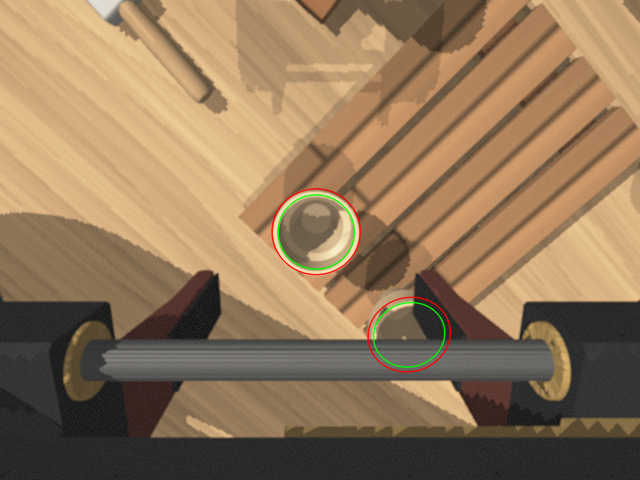

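Emit:
move_arm([
  {"dx": -0.8,"dy": 0.5,"dz": 40,"roll": 0},
  {"dx": -0.8,"dy": 0.5,"dz": 85,"roll": 0},
  {"dx": -0.8,"dy": 0.5,"dz": 120,"roll": 0},
  {"dx": -0.8,"dy": 0.5,"dz": 138,"roll": 0},
  {"dx": -0.8,"dy": 0.5,"dz": 143,"roll": 0},
  {"dx": -0.8,"dy": 0.5,"dz": 143,"roll": 0},
  {"dx": -0.8,"dy": 0.5,"dz": 143,"roll": 0},
])

```text
time_s: 33.05
ee_pos: [400.2, -230.3, 71.8]
tcp_rot: [-3.141, -0.002, -0.784]
ft_force: [0.3, 0.0, -0.0]
gripper_width: 87.6
```

Emit:
move_arm([
  {"dx": 0,"dy": 0,"dz": 0,"roll": 0},
  {"dx": 0,"dy": 0,"dz": 0,"roll": 0},
  {"dx": 0,"dy": 0,"dz": 0,"roll": 0},
  {"dx": 0,"dy": 0,"dz": 0,"roll": 0},
  {"dx": 0,"dy": 0,"dz": 0,"roll": 0},
], gripper=1, grip_force=10)

```text
time_s: 33.55
ee_pos: [399.4, -230.4, 71.6]
tcp_rot: [-3.141, -0.001, -0.785]
ft_force: [-1.1, 0.2, 6.6]
gripper_width: 66.5
```

```bash
python3 -c "
from h import *
rel(573.5,-44.8,228,-45)
P=env.state()['ee_pos']
look('e19',[P[:2]]); cmp('e19')
"
```

```text
t=33.5 at [ 399.4 -230.4   71.6] yaw -45.0 w 66.5 F [-1.1  0.2  6.6]
dx -8.1 dy -254.3 dz -156.4 roll 0.0 dist 299
```

View pics/cmp_e19.png

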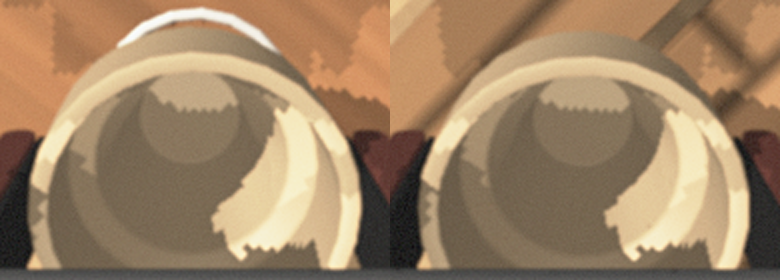

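Emit:
move_arm([
  {"dx": 0,"dy": 0,"dz": -25,"roll": 0},
  {"dx": 0,"dy": 0,"dz": -65,"roll": 0},
  {"dx": 0,"dy": -3,"dz": -105,"roll": 0},
  {"dx": -1,"dy": -20,"dz": -138,"roll": 0},
  {"dx": -2,"dy": -50,"dz": -154,"roll": 0},
  {"dx": -3,"dy": -85,"dz": -158,"roll": 0},
  {"dx": -4,"dy": -120,"dz": -158,"roll": 0},
  {"dx": -5,"dy": -155,"dz": -158,"roll": 0},
  {"dx": -6,"dy": -190,"dz": -158,"roll": 0},
  {"dx": -7,"dy": -220,"dz": -158,"roll": 0},
])

```text
time_s: 34.6
ee_pos: [550.3, -68.1, 228.7]
tcp_rot: [3.142, 0.0, -0.785]
ft_force: [-0.3, -0.6, -0.8]
gripper_width: 66.5
```

Emit:
move_arm([
  {"dx": 0,"dy": -20,"dz": 0,"roll": 0},
  {"dx": -1,"dy": -31,"dz": 0,"roll": 0},
  {"dx": -1,"dy": -35,"dz": 0,"roll": 0},
  {"dx": -1,"dy": -35,"dz": 0,"roll": 0},
  {"dx": -1,"dy": -35,"dz": 0,"roll": 0},
])

```text
time_s: 35.1
ee_pos: [572.9, -44.8, 228.9]
tcp_rot: [3.141, 0.0, -0.786]
ft_force: [-0.8, -0.1, -0.7]
gripper_width: 66.7
```

```bash
python3 -c "
from h import *
rel(574.1,-44.2,167.6,-45)
look('e20',[(574,-43.7)],164)
"
```

```text
t=35.1 at [572.9 -44.8 228.9] yaw -45.0 w 66.7 F [-0.8 -0.1 -0.7]
dx 0.4 dy -1.3 dz 61.3 roll -0.0 dist 61
```

View pics/e20.png

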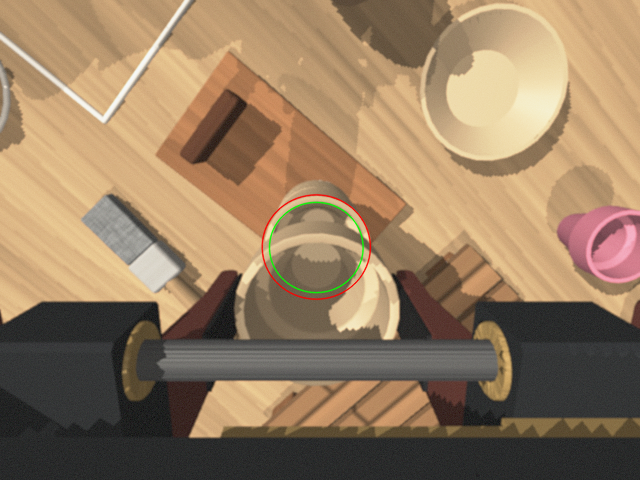

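Emit:
move_arm([
  {"dx": 0.4,"dy": -1,"dz": 10,"roll": 0},
  {"dx": 0.4,"dy": -1,"dz": 24,"roll": 0},
  {"dx": 0.4,"dy": -1,"dz": 38,"roll": 0},
  {"dx": 0.4,"dy": -1,"dz": 49,"roll": 0},
  {"dx": 0.4,"dy": -1,"dz": 55,"roll": 0},
  {"dx": 0.4,"dy": -1,"dz": 59,"roll": 0},
  {"dx": 0.4,"dy": -1,"dz": 60.5,"roll": 0},
  {"dx": 0.4,"dy": -1,"dz": 60.5,"roll": 0},
])

```text
time_s: 35.95
ee_pos: [574.8, -43.7, 168.6]
tcp_rot: [-3.141, -0.0, -0.785]
ft_force: [0.8, -0.2, -1.1]
gripper_width: 66.5
```

```bash
python3 -c "
from h import *
rel(574.1,-44.2,167.6,-45)
im=get_image('scene'); cv2.imwrite('pics/s10.png',cv2.resize(im[170:280,280:400,::-1],None,fx=5,fy=5,interpolation=cv2.INTER_CUBIC))
"
```

```text
t=36.0 at [574.8 -43.7 168.6] yaw -45.0 w 66.5 F [ 0.8 -0.2 -1.1]
dx -0.2 dy 0.8 dz 1.0 roll 0.0 dist 1
```

View pics/s10.png

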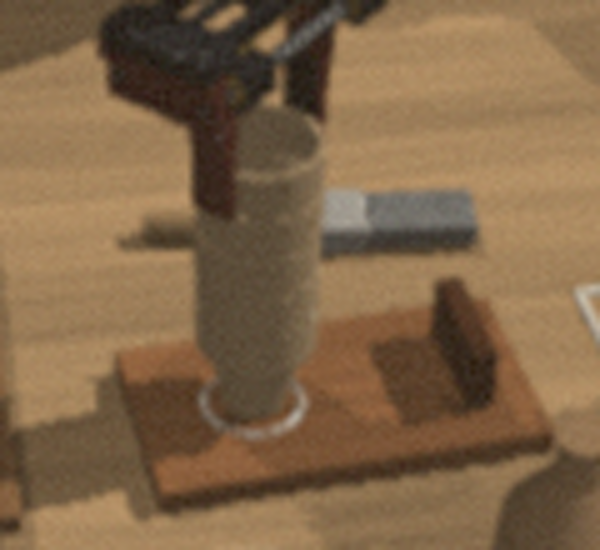

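Emit:
move_arm([
  {"dx": 0,"dy": 0.5,"dz": 0.7,"roll": 0},
  {"dx": 0,"dy": 0.5,"dz": 1.4,"roll": 0},
  {"dx": 0,"dy": 0.5,"dz": 2,"roll": 0},
  {"dx": 0,"dy": 0.5,"dz": 2,"roll": 0},
])

```text
time_s: 36.4
ee_pos: [575.1, -44.2, 167.6]
tcp_rot: [-3.14, -0.002, -0.785]
ft_force: [-0.2, 0.1, 5.3]
gripper_width: 66.8
```

Emit:
move_arm([
  {"dx": 0,"dy": 0,"dz": 0,"roll": 0},
  {"dx": 0,"dy": 0,"dz": 0,"roll": 0},
  {"dx": 0,"dy": 0,"dz": 0,"roll": 0},
  {"dx": 0,"dy": 0,"dz": -10,"roll": 0},
  {"dx": 0,"dy": 0,"dz": -30,"roll": 0},
  {"dx": 0,"dy": 0,"dz": -55,"roll": 0},
  {"dx": 0,"dy": 0,"dz": -70,"roll": 0},
  {"dx": 0,"dy": 0,"dz": -75,"roll": 0},
  {"dx": 0,"dy": 0,"dz": -75,"roll": 0},
], gripper=0)

```text
time_s: 37.3
ee_pos: [574.7, -44.1, 242.4]
tcp_rot: [-3.141, -0.001, -0.785]
ft_force: [-0.3, 1.4, 1.4]
gripper_width: 87.6
```

```bash
python3 -c "
from h import *
rel(394.5,-345.5,215,-45)
look('e21',[(574,-43.7)],190)
"
```

```text
t=37.3 at [574.7 -44.1 242.4] yaw -45.0 w 87.6 F [-0.3  1.4  1.4]
dx 85.5 dy 340.6 dz 27.4 roll 0.0 dist 352
```

View pics/e21.png

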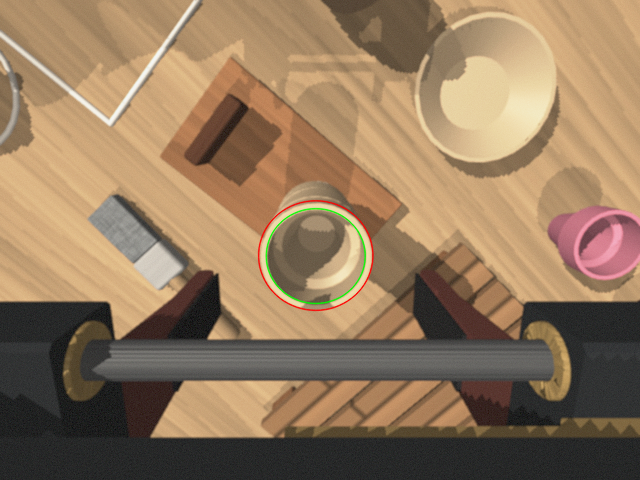

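Emit:
move_arm([
  {"dx": 85,"dy": 340,"dz": 0,"roll": 0},
  {"dx": 85,"dy": 340,"dz": 0,"roll": 0},
  {"dx": 85,"dy": 340,"dz": 10,"roll": 0},
  {"dx": 85,"dy": 340,"dz": 28,"roll": 0},
  {"dx": 85,"dy": 340,"dz": 28,"roll": 0},
  {"dx": 85,"dy": 340,"dz": 28,"roll": 0},
  {"dx": 85,"dy": 340,"dz": 28,"roll": 0},
  {"dx": 85,"dy": 340,"dz": 28,"roll": 0},
  {"dx": 85,"dy": 340,"dz": 28,"roll": 0},
  {"dx": 85,"dy": 340,"dz": 28,"roll": 0},
])

```text
time_s: 38.35
ee_pos: [394.2, -343.4, 212.8]
tcp_rot: [-3.141, 0.002, -0.785]
ft_force: [0.3, -0.5, 0.1]
gripper_width: 87.9
```

```bash
python3 -c "
from h import *
rel(394.2,-345.4,71,-45)
look('e22',[(394.2,-345.4)])
"
```

```text
t=38.4 at [ 394.2 -343.4  212.8] yaw -45.0 w 87.9 F [ 0.3 -0.5  0.1]
dx 1.4 dy 1.4 dz 141.8 roll 0.0 dist 142
```

View pics/e22.png

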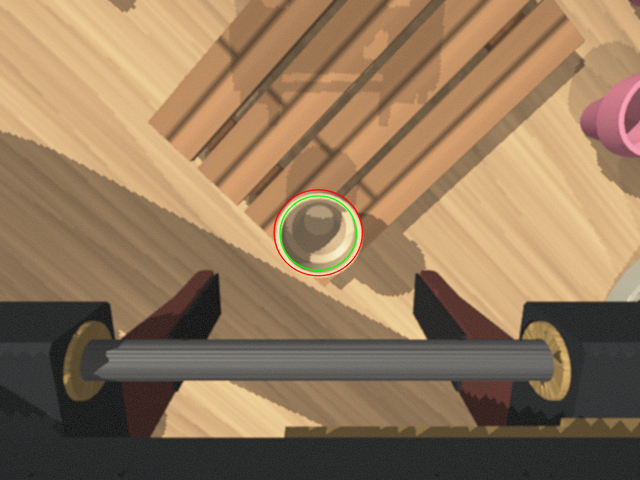

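Emit:
move_arm([
  {"dx": 0,"dy": 0,"dz": 40,"roll": 0},
  {"dx": 0,"dy": 0,"dz": 85,"roll": 0},
  {"dx": 0,"dy": 0,"dz": 120,"roll": 0},
  {"dx": 0,"dy": 0,"dz": 137,"roll": 0},
  {"dx": 0,"dy": 0,"dz": 142,"roll": 0},
  {"dx": 0,"dy": 0,"dz": 142,"roll": 0},
  {"dx": 0,"dy": 0,"dz": 142,"roll": 0},
])

```text
time_s: 39.1
ee_pos: [395.2, -344.8, 72.5]
tcp_rot: [3.142, -0.002, -0.784]
ft_force: [0.7, -0.3, -0.0]
gripper_width: 87.8
```

Emit:
move_arm([
  {"dx": 0,"dy": 0,"dz": 0,"roll": 0},
  {"dx": 0,"dy": 0,"dz": 0,"roll": 0},
  {"dx": 0,"dy": 0,"dz": 0,"roll": 0},
  {"dx": 0,"dy": 0,"dz": 0,"roll": 0},
  {"dx": 0,"dy": 0,"dz": 0,"roll": 0},
], gripper=1, grip_force=10)

```text
time_s: 39.6
ee_pos: [394.4, -345.1, 72.1]
tcp_rot: [-3.142, -0.001, -0.785]
ft_force: [0.2, 0.5, 6.7]
gripper_width: 66.9
```

```bash
python3 -c "
from h import *
rel(573.5,-44.8,254,-45)
P=env.state()['ee_pos']
look('e23',[P[:2]]); cmp('e23')
"
```

```text
t=39.6 at [ 394.4 -345.1   72.1] yaw -45.0 w 66.9 F [0.2 0.5 6.7]
dx -85.7 dy -339.0 dz -181.9 roll 0.0 dist 394
```

View pics/cmp_e23.png

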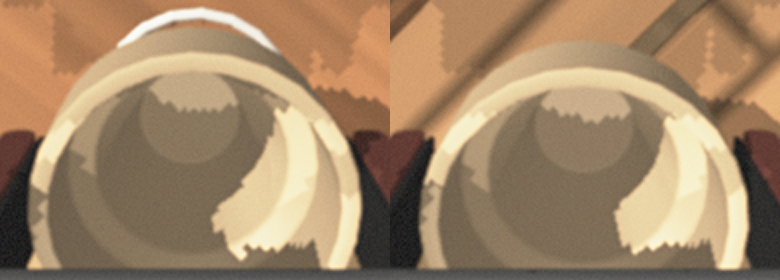

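Emit:
move_arm([
  {"dx": 0,"dy": 0,"dz": -25,"roll": 0},
  {"dx": 0,"dy": 0,"dz": -65,"roll": 0},
  {"dx": 0,"dy": -3,"dz": -105,"roll": 0},
  {"dx": -4,"dy": -18,"dz": -140,"roll": 0},
  {"dx": -12,"dy": -47,"dz": -166,"roll": 0},
  {"dx": -20,"dy": -80,"dz": -180,"roll": 0},
  {"dx": -29,"dy": -115,"dz": -185,"roll": 0},
  {"dx": -38,"dy": -150,"dz": -187,"roll": 0},
  {"dx": -47,"dy": -188,"dz": -187,"roll": 0},
  {"dx": -57,"dy": -226,"dz": -187,"roll": 0},
])

```text
time_s: 40.65
ee_pos: [513.8, -143.1, 258.4]
tcp_rot: [3.142, 0.0, -0.785]
ft_force: [0.2, -0.7, -0.8]
gripper_width: 66.7
```

Emit:
move_arm([
  {"dx": -10,"dy": -38,"dz": 0,"roll": 0},
  {"dx": -18,"dy": -72,"dz": 0,"roll": 0},
  {"dx": -24,"dy": -97,"dz": 0,"roll": 0},
  {"dx": -28,"dy": -111,"dz": 0,"roll": 0},
  {"dx": -29,"dy": -115.5,"dz": 0,"roll": 0},
  {"dx": -29,"dy": -115.5,"dz": 0,"roll": 0},
  {"dx": -29,"dy": -115.5,"dz": 0,"roll": 0},
])

```text
time_s: 41.35
ee_pos: [574.0, -43.3, 258.3]
tcp_rot: [3.141, 0.0, -0.786]
ft_force: [-1.1, -0.6, -1.3]
gripper_width: 66.5
```

```bash
python3 -c "
from h import *
rel(575.4,-42.9,194,-45)
look('e24',[(574,-43.7)],190)
"
```

```text
t=41.4 at [574.  -43.3 258.3] yaw -45.0 w 66.5 F [-1.1 -0.6 -1.3]
dx 0.7 dy -1.2 dz 64.3 roll -0.0 dist 64
```

View pics/e24.png

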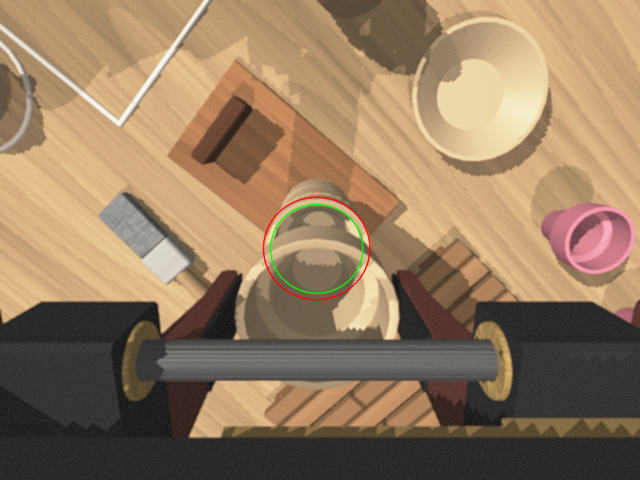

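Emit:
move_arm([
  {"dx": 0.5,"dy": -0.8,"dz": 10,"roll": 0},
  {"dx": 0.5,"dy": -0.8,"dz": 24,"roll": 0},
  {"dx": 0.5,"dy": -0.8,"dz": 38,"roll": 0},
  {"dx": 0.5,"dy": -0.8,"dz": 50,"roll": 0},
  {"dx": 0.5,"dy": -0.8,"dz": 57,"roll": 0},
  {"dx": 0.5,"dy": -0.8,"dz": 61,"roll": 0},
  {"dx": 0.5,"dy": -0.8,"dz": 63,"roll": 0},
  {"dx": 0.5,"dy": -0.8,"dz": 63,"roll": 0},
])

```text
time_s: 42.2
ee_pos: [575.7, -42.1, 195.5]
tcp_rot: [-3.141, -0.0, -0.785]
ft_force: [0.5, -0.6, -0.9]
gripper_width: 66.6
```

```bash
python3 -c "
from h import *
rel(575.4,-42.9,194,-45)
im=get_image('scene'); cv2.imwrite('pics/s11.png',cv2.resize(im[160:280,280:400,::-1],None,fx=5,fy=5,interpolation=cv2.INTER_CUBIC))
"
```

```text
t=42.2 at [575.7 -42.1 195.5] yaw -45.0 w 66.6 F [ 0.5 -0.6 -0.9]
dx 0.4 dy 0.8 dz 1.5 roll 0.0 dist 2
```

View pics/s11.png

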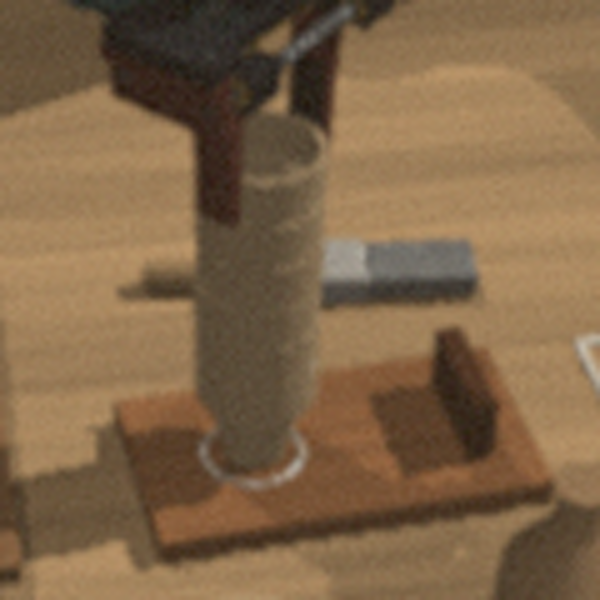

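Emit:
move_arm([
  {"dx": 0,"dy": 0.5,"dz": 0.7,"roll": 0},
  {"dx": 0,"dy": 0.5,"dz": 1.4,"roll": 0},
  {"dx": 0,"dy": 0.5,"dz": 2.1,"roll": 0},
  {"dx": 0,"dy": 0.5,"dz": 2.4,"roll": 0},
  {"dx": 0,"dy": 0.5,"dz": 2.4,"roll": 0},
])

```text
time_s: 42.75
ee_pos: [575.6, -42.3, 194.1]
tcp_rot: [-3.141, -0.001, -0.785]
ft_force: [-1.6, 1.3, 4.4]
gripper_width: 66.9
```

Emit:
move_arm([
  {"dx": 0,"dy": 0,"dz": 0,"roll": 0},
  {"dx": 0,"dy": 0,"dz": 0,"roll": 0},
  {"dx": 0,"dy": 0,"dz": 0,"roll": 0},
  {"dx": 0,"dy": 0,"dz": -10,"roll": 0},
  {"dx": 0,"dy": 0,"dz": -30,"roll": 0},
  {"dx": 0,"dy": 0,"dz": -55,"roll": 0},
  {"dx": 0,"dy": 0,"dz": -75,"roll": 0},
  {"dx": 0,"dy": 0,"dz": -85,"roll": 0},
  {"dx": 0,"dy": 0,"dz": -85,"roll": 0},
], gripper=0)

```text
time_s: 43.65
ee_pos: [576.2, -42.6, 279.9]
tcp_rot: [-3.14, -0.003, -0.785]
ft_force: [0.1, 0.6, -0.7]
gripper_width: 87.7
```

```bash
python3 -c "
from h import *
rel(562,200,280,5.5)
look('e25',[(574,-43.7)],216)
im=get_image('scene'); cv2.imwrite('pics/s12.png',im[:,:,::-1])
"
```

```text
t=43.6 at [576.2 -42.6 279.9] yaw -45.0 w 87.7 F [ 0.1  0.6 -0.7]
dx -181.5 dy -161.6 dz -0.1 roll -50.5 dist 243
```

View pics/e25.png

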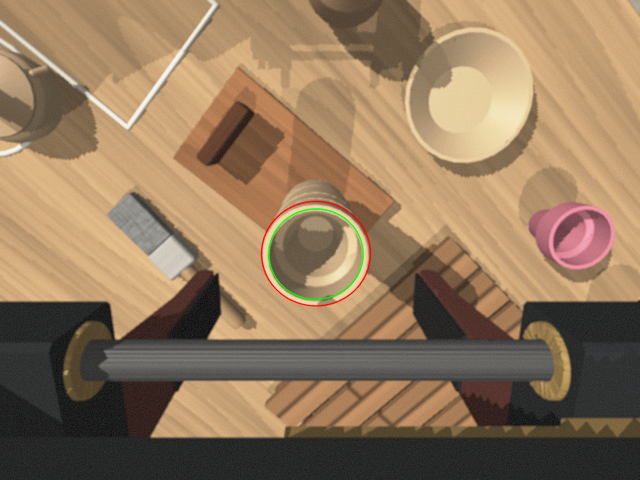

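View pics/s12.png

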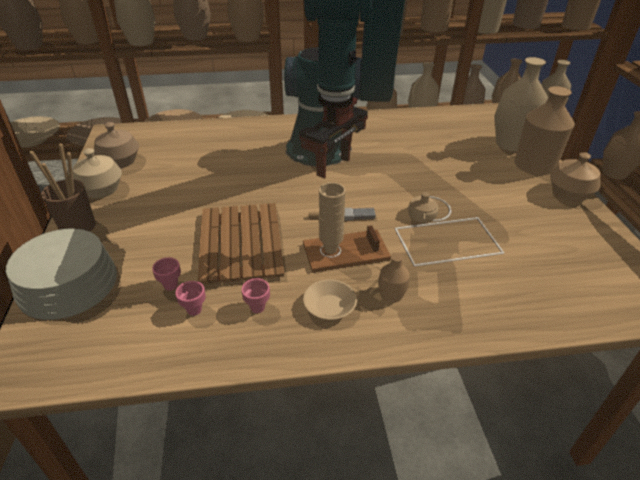

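All six pots are nested and upright. However, the jar has been knocked, and the scene view shows it at (424,210), off the ring's centre. I'll mend that before the board moves.

```bash
python3 -c "
from h import *
c=camera_info('scene'); print(w((426,197),76,c))
rel(405,265,230,0)
"
```

```text
[445.39677585 259.34476853  76.        ]
t=43.8 at [574.8 -42.4 277.6] yaw -45.0 w 87.8 F [-0.4 -0.  -1. ]
dx -337.4 dy -97.4 dz 47.6 roll -45.0 dist 354
```

Emit:
move_arm([
  {"dx": -320,"dy": -110,"dz": 0,"roll": -45},
  {"dx": -320,"dy": -110,"dz": 0,"roll": -45},
  {"dx": -320,"dy": -110,"dz": 0,"roll": -45},
  {"dx": -320,"dy": -110,"dz": 0,"roll": -45},
  {"dx": -320,"dy": -110,"dz": 0,"roll": -45},
  {"dx": -320,"dy": -110,"dz": 45,"roll": -45},
  {"dx": -320,"dy": -110,"dz": 45,"roll": -45},
  {"dx": -320,"dy": -110,"dz": 45,"roll": -45},
  {"dx": -320,"dy": -110,"dz": 45,"roll": -45},
  {"dx": -320,"dy": -110,"dz": 45,"roll": -45},
])

```text
time_s: 44.75
ee_pos: [427.1, 260.8, 233.0]
tcp_rot: [3.141, -0.0, 0.0]
ft_force: [-0.7, -0.5, 0.8]
gripper_width: 87.7
```

```bash
python3 -c "
from h import *
rel(430,260,60,0)
look('f1',[])
"
```

```text
t=44.8 at [427.1 260.8 233. ] yaw 0.0 w 87.7 F [-0.7 -0.5  0.8]
dx 2.9 dy 0.8 dz 173.0 roll 0.0 dist 173
```

View pics/f1.png

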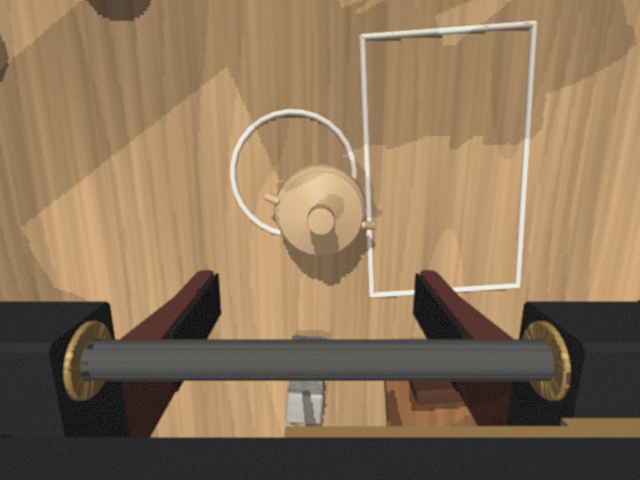

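```bash
python3 -c "
from h import *
c=np.load('f1.npy',allow_pickle=True).item()
k=w((321,220),76,c); print(k, 'ring',w((294,172),0,c))
rel(k[0],k[1],57.7,0)
"
```

```text
[431.12633078 261.48381255  76.        ] ring [404.28049526 296.20260276   0.        ]
t=44.8 at [427.6 260.7 233.3] yaw -0.1 w 87.5 F [-0.5 -0.2  0.6]
dx 3.6 dy -0.8 dz 175.6 roll -0.1 dist 176
```

Emit:
move_arm([
  {"dx": 3.5,"dy": -1,"dz": 40,"roll": 0},
  {"dx": 3.5,"dy": -1,"dz": 85,"roll": 0},
  {"dx": 3.5,"dy": -1,"dz": 130,"roll": 0},
  {"dx": 3.5,"dy": -1,"dz": 160,"roll": 0},
  {"dx": 3.5,"dy": -1,"dz": 172,"roll": 0},
  {"dx": 3.5,"dy": -1,"dz": 175,"roll": 0},
  {"dx": 3.5,"dy": -1,"dz": 175,"roll": 0},
  {"dx": 3.5,"dy": -1,"dz": 175,"roll": 0},
])

```text
time_s: 45.6
ee_pos: [431.6, 263.0, 59.7]
tcp_rot: [-3.14, -0.003, 0.0]
ft_force: [-0.4, 0.1, 0.1]
gripper_width: 87.8
```

Emit:
move_arm([
  {"dx": 0,"dy": 0,"dz": 0,"roll": 0},
  {"dx": 0,"dy": 0,"dz": 0,"roll": 0},
  {"dx": 0,"dy": 0,"dz": 0,"roll": 0},
  {"dx": 0,"dy": 0,"dz": 0,"roll": 0},
  {"dx": 0,"dy": 0,"dz": 0,"roll": 0},
  {"dx": 0,"dy": 0,"dz": 0,"roll": 0},
  {"dx": 0,"dy": 0,"dz": 0,"roll": 0},
  {"dx": 0,"dy": 0,"dz": 0,"roll": 0},
  {"dx": 0,"dy": 0,"dz": 0,"roll": 0},
  {"dx": 0,"dy": 0,"dz": 0,"roll": 0},
], gripper=1, grip_force=10)

```text
time_s: 46.6
ee_pos: [430.3, 262.7, 58.0]
tcp_rot: [-3.141, -0.0, 0.001]
ft_force: [1.5, -0.3, -2.1]
gripper_width: 23.7
```

```bash
python3 -c "
from h import *
rel(402,294,57.3,0)
look('f2',[])
"
```

```text
t=46.6 at [430.3 262.7  58. ] yaw 0.0 w 23.7 F [ 1.5 -0.3 -2.1]
dx -28.3 dy -31.3 dz 0.7 roll 0.0 dist 42
```

View pics/f2.png

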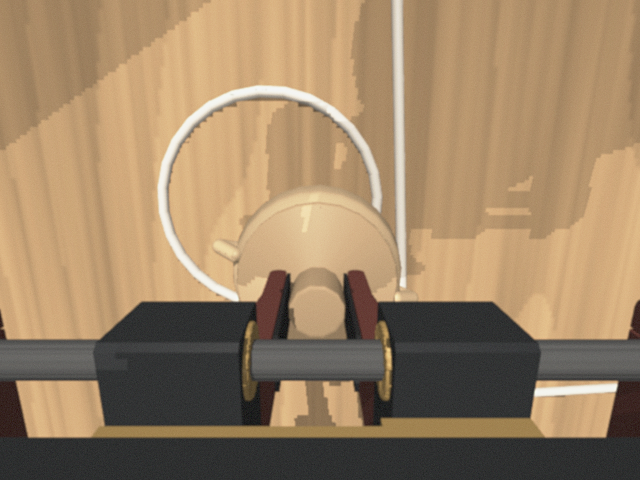

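Emit:
move_arm([
  {"dx": -2,"dy": -2.2,"dz": 0.3,"roll": 0},
  {"dx": -6,"dy": -6.8,"dz": 0.3,"roll": 0},
  {"dx": -11,"dy": -12.4,"dz": 0.3,"roll": 0},
  {"dx": -16,"dy": -18,"dz": 0.3,"roll": 0},
  {"dx": -21,"dy": -23.6,"dz": 0.3,"roll": 0},
  {"dx": -25,"dy": -28,"dz": 0.3,"roll": 0},
  {"dx": -28,"dy": -31.5,"dz": 0.3,"roll": 0},
  {"dx": -28,"dy": -31.5,"dz": 0.3,"roll": 0},
  {"dx": -28,"dy": -31.5,"dz": 0.3,"roll": 0},
])

```text
time_s: 47.55
ee_pos: [402.1, 294.3, 58.1]
tcp_rot: [-3.141, -0.0, 0.001]
ft_force: [1.1, -0.1, -0.1]
gripper_width: 8.7
```

Emit:
move_arm([
  {"dx": 0,"dy": 0,"dz": 0,"roll": 0},
  {"dx": 0,"dy": 0,"dz": 0,"roll": 0},
  {"dx": 0,"dy": 0,"dz": 0,"roll": 0},
  {"dx": 0,"dy": 0,"dz": 0,"roll": 0},
  {"dx": 0,"dy": 0,"dz": 0,"roll": 0},
  {"dx": 0,"dy": 0,"dz": -20,"roll": 0},
  {"dx": 0,"dy": 0,"dz": -50,"roll": 0},
  {"dx": 0,"dy": 0,"dz": -95,"roll": 0},
  {"dx": 0,"dy": 0,"dz": -140,"roll": 0},
  {"dx": 0,"dy": 0,"dz": -170,"roll": 0},
], gripper=0)

```text
time_s: 48.55
ee_pos: [402.8, 294.5, 230.9]
tcp_rot: [-3.14, -0.003, 0.0]
ft_force: [1.0, 0.5, 0.2]
gripper_width: 84.9
```

```bash
python3 -c "
from h import *
rel(561,73,230,5.5)
look('f3',[])
"
```

```text
t=48.5 at [402.8 294.5 230.9] yaw 0.0 w 84.9 F [1.  0.5 0.2]
dx 158.1 dy 221.6 dz 0.9 roll -5.5 dist 272
```

View pics/f3.png

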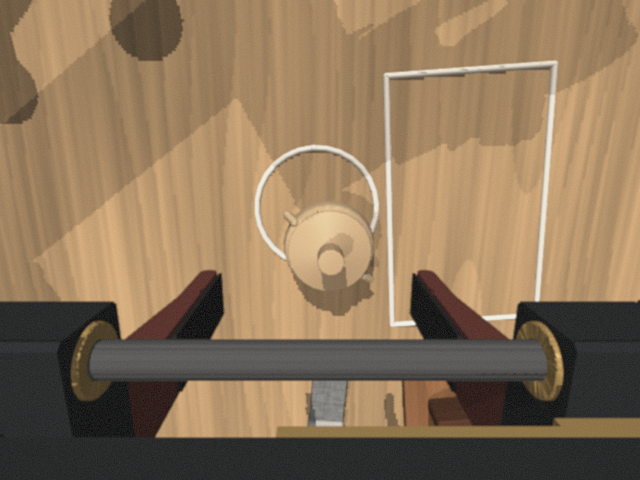

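The flat pads slipped off the knob during the sideways slide, and the jar is now at pixel (330,260). I'll re-grip with the jaws along the travel direction and more force.

```bash
python3 -c "
from h import *
c=np.load('f3.npy',allow_pickle=True).item()
k=w((330.5,260.5),76,c); print(k, 'ring',w((317,207),0,c))
c2=np.load('f2.npy',allow_pickle=True).item(); print('f2 knob',w((317,310),76,c2))
c2=np.load('c2.npy',allow_pickle=True).item()
im=cv2.imread('pics/f3_raw.png'); circ(im,c,k,76,12); circ(im,c,k,18,46,(0,255,0)); circ(im,c,(402,294),0,62,(255,0,0)); cv2.imwrite('pics/f3o.png',im[120:330,220:420])
d=np.array([402,294])-k[:2]; print(d, 'dir',np.degrees(np.arctan2(d[1],d[0])))
"
```

```text
[418.43073874 260.72988615  76.        ] ring [407.21888881 296.00517553   0.        ]
f2 knob [430.09766273 261.26354887  76.        ]
[-16.43073874  33.27011385] dir 116.28286873633085
```

View pics/f3o.png

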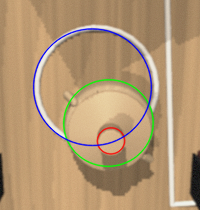

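Emit:
move_arm([
  {"dx": 15.6,"dy": 33.8,"dz": 40,"roll": 64},
  {"dx": 15.6,"dy": 33.8,"dz": 60,"roll": 64},
  {"dx": 15.6,"dy": 33.8,"dz": 60,"roll": 64},
  {"dx": 15.6,"dy": 33.8,"dz": 60,"roll": 64},
  {"dx": 15.6,"dy": 33.8,"dz": 60,"roll": 64},
  {"dx": 15.6,"dy": 33.8,"dz": 60,"roll": 64},
  {"dx": 15.6,"dy": 33.8,"dz": 60,"roll": 64},
  {"dx": 15.6,"dy": 33.8,"dz": 60,"roll": 64},
  {"dx": 15.6,"dy": 33.8,"dz": 60,"roll": 64},
  {"dx": 15.6,"dy": 33.8,"dz": 60,"roll": 64},
])

```text
time_s: 49.6
ee_pos: [417.5, 260.2, 167.6]
tcp_rot: [3.141, 0.0, -1.114]
ft_force: [-0.5, -0.0, 0.2]
gripper_width: 88.0
```

```bash
python3 -c "
from h import *
rel(418.4,260.7,58,-64)
look('f4',[])
"
```

```text
t=49.6 at [417.5 260.2 167.6] yaw -63.9 w 88.0 F [-0.5 -0.   0.2]
dx -0.0 dy -1.0 dz 109.6 roll 0.1 dist 110
```

View pics/f4.png

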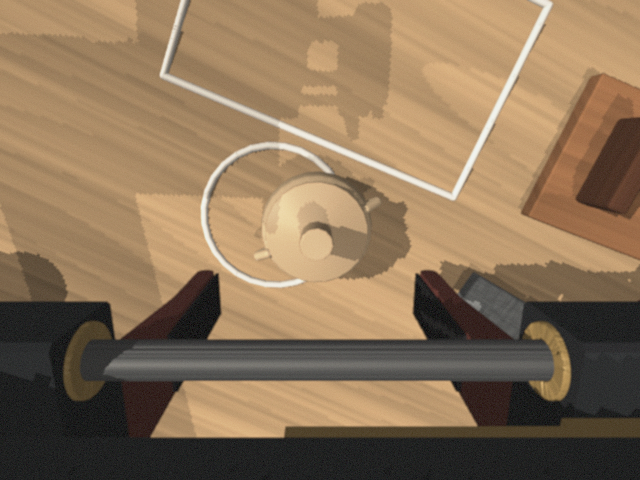

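```bash
python3 -c "
from h import *
c=np.load('f4.npy',allow_pickle=True).item()
k=w((316.5,242),76,c); r=w((272,214),0,c); print(k,'ring',r,r-k)
rel(k[0],k[1],56.5,-64)
"
```

```text
[416.81322876 259.06888254  76.        ] ring [404.50610212 296.49898679   0.        ] [-12.30712663  37.43010425 -76.        ]
t=49.6 at [417.5 260.2 167.6] yaw -63.9 w 87.7 F [ 0.4  0.3 -0.1]
dx 0.7 dy 1.1 dz 111.1 roll 0.1 dist 111
```

Emit:
move_arm([
  {"dx": 0.7,"dy": 0.5,"dz": 30,"roll": 0},
  {"dx": 0.7,"dy": 0.5,"dz": 65,"roll": 0},
  {"dx": 0.7,"dy": 0.5,"dz": 95,"roll": 0},
  {"dx": 0.7,"dy": 0.5,"dz": 108,"roll": 0},
  {"dx": 0.7,"dy": 0.5,"dz": 112,"roll": 0},
  {"dx": 0.7,"dy": 0.5,"dz": 112,"roll": 0},
  {"dx": 0.7,"dy": 0.5,"dz": 112,"roll": 0},
  {"dx": 0.7,"dy": 0.5,"dz": 112,"roll": 0},
])

```text
time_s: 50.45
ee_pos: [418.3, 259.8, 56.8]
tcp_rot: [-3.14, 0.0, -1.116]
ft_force: [0.1, -1.0, -0.5]
gripper_width: 87.6
```

Emit:
move_arm([
  {"dx": 0,"dy": 0,"dz": 0,"roll": 0},
  {"dx": 0,"dy": 0,"dz": 0,"roll": 0},
  {"dx": 0,"dy": 0,"dz": 0,"roll": 0},
  {"dx": 0,"dy": 0,"dz": 0,"roll": 0},
  {"dx": 0,"dy": 0,"dz": 0,"roll": 0},
  {"dx": 0,"dy": 0,"dz": 0,"roll": 0},
  {"dx": 0,"dy": 0,"dz": 0,"roll": 0},
  {"dx": 0,"dy": 0,"dz": 0,"roll": 0},
  {"dx": 0,"dy": 0,"dz": 0,"roll": 0},
  {"dx": 0,"dy": 0,"dz": 0,"roll": 0},
], gripper=1, grip_force=25)

```text
time_s: 51.45
ee_pos: [417.3, 259.7, 55.7]
tcp_rot: [3.142, 0.0, -1.117]
ft_force: [-0.7, 1.2, -0.2]
gripper_width: 23.3
```

```bash
python3 -c "
from h import *
rel(402.5,294.5,57,-64)
look('f5',[])
"
```

```text
t=51.5 at [417.3 259.7  55.7] yaw -64.0 w 23.3 F [-0.7  1.2 -0.2]
dx -37.8 dy -1.9 dz -1.3 roll 0.0 dist 38
```

View pics/f5.png

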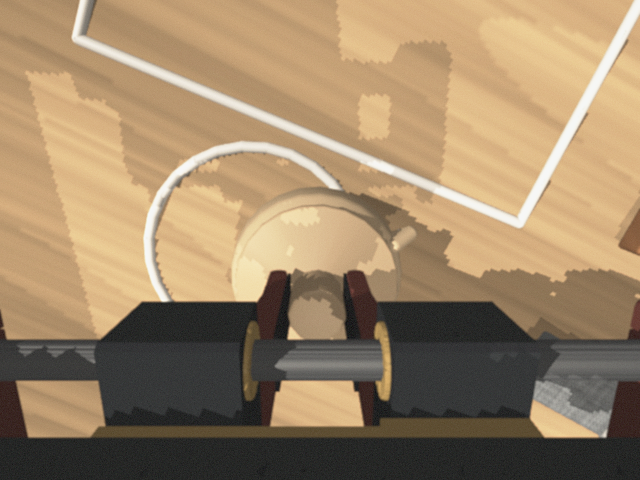

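```bash
python3 -c "
from h import *
c=np.load('f5.npy',allow_pickle=True).item()
k=w((317,312.5),76,c); print(k)
rel(417.3+402.5-k[0],259.7+294.5-k[1],55.7,-64)
w3=cv2.imread('pics/f5_raw.png')
circ(w3,c,k,76,12);circ(w3,c,k,18,46,(0,255,0));circ(w3,c,(402.5,294.5),0,62,(255,0,0))
circ(w3,c,(404.5,296.5),0,62,(255,255,0))
cv2.imwrite('pics/f5o.png',w3)
"
```

```text
[416.5394126  258.30164698  76.        ]
t=51.5 at [417.4 259.7  55.8] yaw -64.0 w 23.2 F [-0.7  1.8  0.4]
dx -38.8 dy -3.2 dz 0.1 roll 0.0 dist 39
```

View pics/f5o.png

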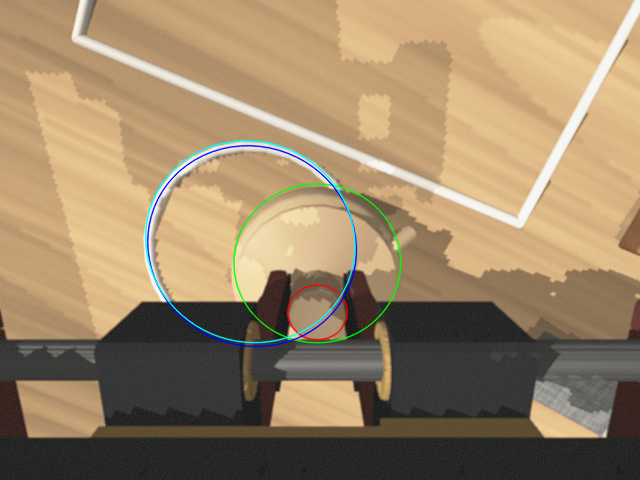

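Emit:
move_arm([
  {"dx": -2,"dy": -0.2,"dz": 0,"roll": 0},
  {"dx": -6,"dy": -0.6,"dz": 0,"roll": 0},
  {"dx": -11,"dy": -1,"dz": 0,"roll": 0},
  {"dx": -17,"dy": -1.5,"dz": 0,"roll": 0},
  {"dx": -23,"dy": -2,"dz": 0,"roll": 0},
  {"dx": -29,"dy": -2.4,"dz": 0,"roll": 0},
  {"dx": -34,"dy": -2.8,"dz": 0,"roll": 0},
  {"dx": -38,"dy": -3,"dz": 0,"roll": 0},
  {"dx": -39,"dy": -3,"dz": 0,"roll": 0},
  {"dx": -39,"dy": -3,"dz": 0,"roll": 0},
])

```text
time_s: 52.5
ee_pos: [403.0, 296.1, 55.8]
tcp_rot: [-3.142, 0.0, -1.116]
ft_force: [0.4, -0.7, -3.6]
gripper_width: 23.6
```

```bash
python3 -c "
from h import *
rel(402.5,294.5,55.7,-64)
look('f6',[])
c=np.load('f6.npy',allow_pickle=True).item()
k=w((317,312.5),76,c); print(k)
w3=cv2.imread('pics/f6_raw.png')
circ(w3,c,k,76,12);circ(w3,c,k,18,46,(0,255,0))
cv2.imwrite('pics/f6o.png',w3)
"
```

```text
t=52.5 at [403.  296.1  55.8] yaw -64.0 w 23.6 F [ 0.4 -0.7 -3.6]
dx 1.2 dy 1.1 dz 0.1 roll 0.0 dist 2
[402.15822115 294.52834998  76.        ]
```

View pics/f6o.png

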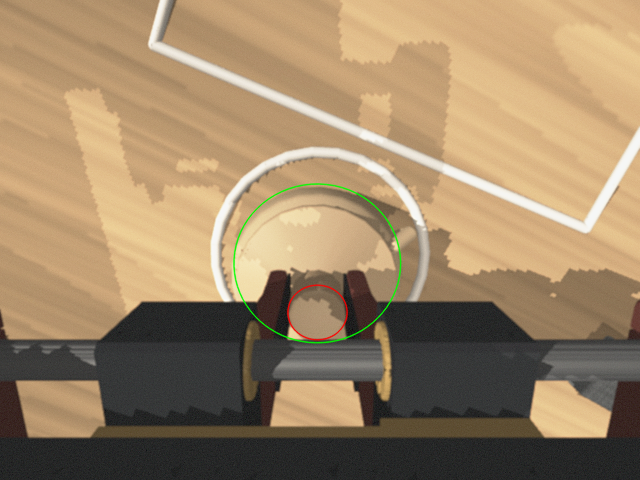

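Emit:
move_arm([
  {"dx": 0,"dy": -0.5,"dz": 0.4,"roll": 0},
  {"dx": 0,"dy": -1.3,"dz": 0.4,"roll": 0},
  {"dx": 0,"dy": -1.5,"dz": 0.4,"roll": 0},
])

```text
time_s: 52.85
ee_pos: [403.3, 296.1, 55.7]
tcp_rot: [3.14, 0.001, -1.117]
ft_force: [-5.0, 0.5, 5.6]
gripper_width: 23.8
```

Emit:
move_arm([
  {"dx": 0,"dy": 0,"dz": 0,"roll": 0},
  {"dx": 0,"dy": 0,"dz": 0,"roll": 0},
  {"dx": 0,"dy": 0,"dz": 0,"roll": 0},
  {"dx": 0,"dy": 0,"dz": 0,"roll": 0},
  {"dx": 0,"dy": 0,"dz": 0,"roll": 0},
  {"dx": 0,"dy": 0,"dz": -15,"roll": 0},
  {"dx": 0,"dy": 0,"dz": -50,"roll": 0},
  {"dx": 0,"dy": 0,"dz": -95,"roll": 0},
  {"dx": 0,"dy": 0,"dz": -140,"roll": 0},
  {"dx": 0,"dy": 0,"dz": -170,"roll": 0},
], gripper=0)

```text
time_s: 53.85
ee_pos: [405.3, 296.9, 228.5]
tcp_rot: [-3.138, 0.0, -1.116]
ft_force: [-0.1, 0.4, 0.0]
gripper_width: 87.6
```

```bash
python3 -c "
from h import *
look('f7',[])
rel(561,74,200,5.5)
im=get_image('scene'); cv2.imwrite('pics/s13.png',im[:,:,::-1])
"
```

```text
t=53.9 at [407.5 298.2 232.5] yaw -64.0 w 87.7 F [-0.   1.3  1.7]
dx 268.8 dy -39.5 dz 32.5 roll -69.5 dist 274
```

View pics/f7.png

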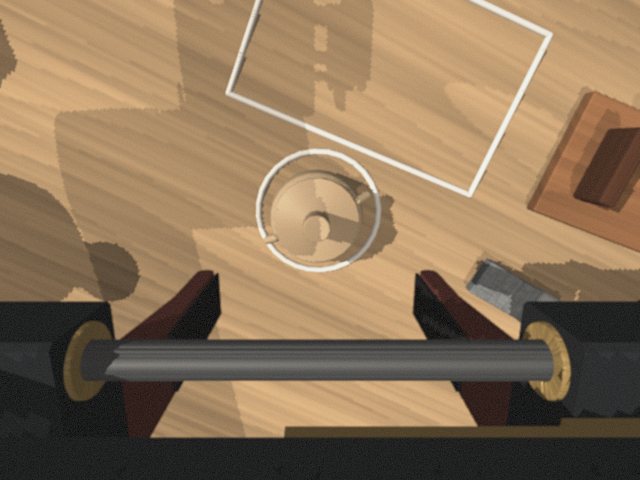

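View pics/s13.png

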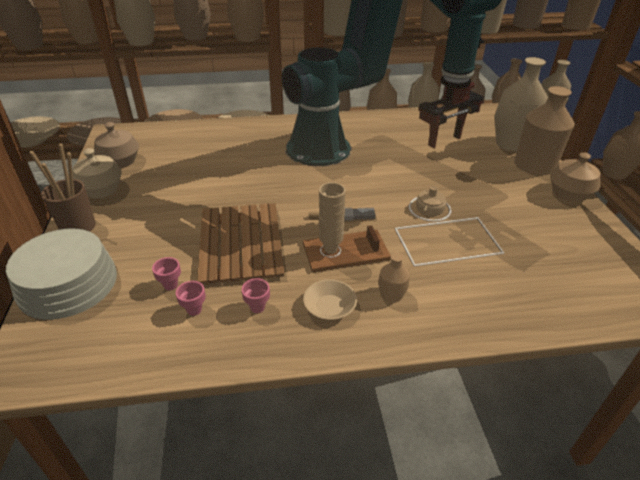

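```bash
cat > jar.py <<'E'
from h import *
import sys
def ringjar(n):
    c=np.load(n+'.npy',allow_pickle=True).item(); im=cv2.imread('pics/%s_raw.png'%n)
    return im,c
im,c=ringjar(sys.argv[1])
u=[float(a) for a in sys.argv[2:]]
jar=w(u[:2],76,c); r=w(u[2:4],0,c); print('jar',jar,'ring',r,'off',jar-r)
circ(im,c,jar,76,12); circ(im,c,jar,18,46,(0,255,0)); circ(im,c,r,0,62,(255,0,0)); 
a,b=int(u[2])-90,int(u[3])-80
cv2.imwrite('pics/j.png',cv2.resize(im[b:b+170,a:a+180],None,fx=3.5,fy=3.5,interpolation=cv2.INTER_CUBIC))
E
python3 jar.py f7 317 226 319 209.5
```

```text
jar [405.92034608 296.10064986  76.        ] ring [408.59398094 294.92990236   0.        ] off [-2.67363486  1.17074751 76.        ]
```

View pics/j.png

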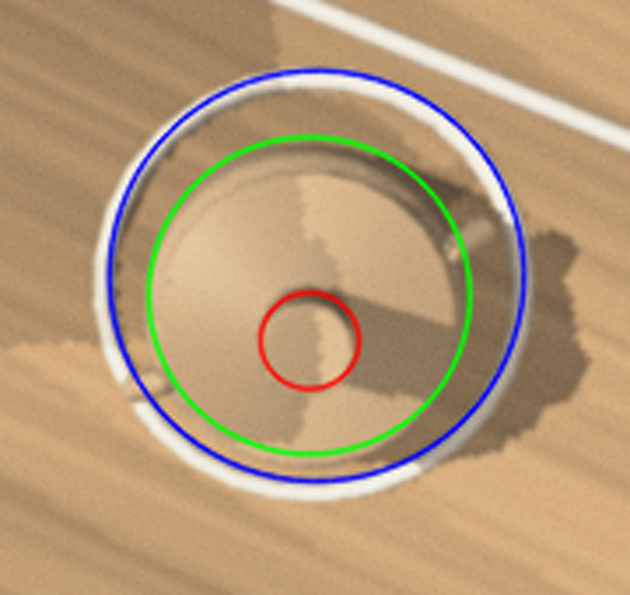

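```bash
python3 -c "
from h import *
rel(561,150,200,5.5)"
```

```text
t=54.0 at [407.3 298.  230. ] yaw -64.0 w 87.8 F [ 0.7 -0.5 -0.1]
dx 200.5 dy -73.2 dz 30.0 roll -69.5 dist 215
```

Emit:
move_arm([
  {"dx": 50,"dy": -18,"dz": 0,"roll": -8},
  {"dx": 100,"dy": -36,"dz": 10,"roll": -16},
  {"dx": 150,"dy": -54,"dz": 30,"roll": -24},
  {"dx": 200,"dy": -73,"dz": 30,"roll": -32},
  {"dx": 200,"dy": -73,"dz": 30,"roll": -40},
  {"dx": 200,"dy": -73,"dz": 30,"roll": -48},
  {"dx": 200,"dy": -73,"dz": 30,"roll": -56},
  {"dx": 200,"dy": -73,"dz": 30,"roll": -64},
  {"dx": 200,"dy": -73,"dz": 30,"roll": -69.5},
  {"dx": 200,"dy": -73,"dz": 30,"roll": -69.5},
])

```text
time_s: 54.95
ee_pos: [557.0, 148.6, 194.0]
tcp_rot: [3.142, 0.002, 0.097]
ft_force: [-0.2, -0.5, 0.6]
gripper_width: 88.0
```

```bash
python3 -c "
from h import *
rel(562,74,160,5.5)
look('g1',[])"
```

```text
t=55.0 at [557.  148.6 194. ] yaw 5.6 w 88.0 F [-0.2 -0.5  0.6]
dx -2.2 dy 74.7 dz 34.0 roll 0.1 dist 82
```

View pics/g1.png

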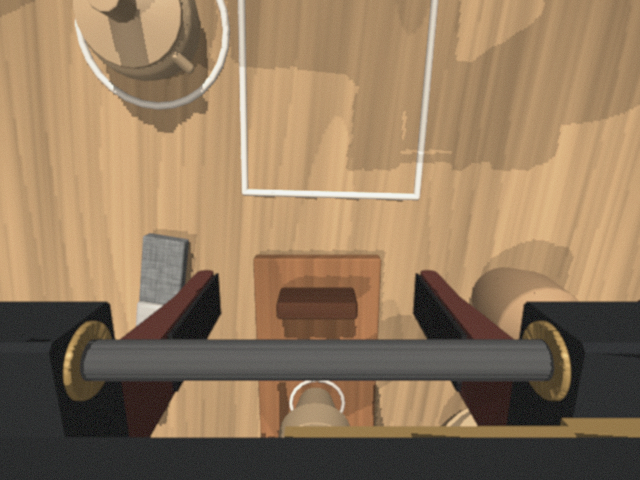

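```bash
python3 -c "
from h import *
im=cv2.imread('pics/g1_raw.png')[240:345,240:400]
cv2.imwrite('pics/g1c.png',cv2.resize(im,None,fx=5,fy=5,interpolation=cv2.INTER_CUBIC))
c=np.load('g1.npy',allow_pickle=True).item()
# predicted corners
th=np.radians(5.5)
for cen in [(562,74.4)]:
  for z in (16,56):
    print(z,[p((cen[0]+sx*35*np.cos(th)-sy*8*np.sin(th),cen[1]+sx*35*np.sin(th)+sy*8*np.cos(th),z),c).round(1) for sx,sy in [(-1,1),(1,1),(1,-1),(-1,-1)]])
"
```

```text
16 [array([278.2, 285. ]), array([351.9, 285. ]), array([351.5, 300.7]), array([278.6, 300.7])]
56 [array([273.6, 302.2]), array([356. , 302.2]), array([355.5, 319.5]), array([274.1, 319.4])]
```

View pics/g1c.png

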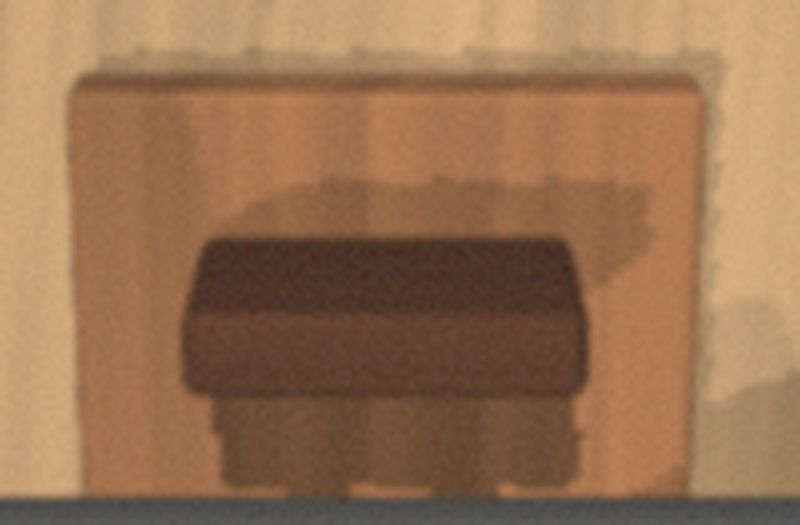

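Emit:
move_arm([
  {"dx": 0,"dy": 30,"dz": 0,"roll": 0},
  {"dx": 0,"dy": 60,"dz": 10,"roll": 0},
  {"dx": 0,"dy": 74,"dz": 30,"roll": 0},
  {"dx": 0,"dy": 74,"dz": 60,"roll": 0},
  {"dx": 0,"dy": 74,"dz": 85,"roll": 0},
  {"dx": 0,"dy": 74,"dz": 95,"roll": 0},
  {"dx": 0,"dy": 74,"dz": 95,"roll": 0},
  {"dx": 0,"dy": 74,"dz": 95,"roll": 0},
])

```text
time_s: 55.8
ee_pos: [565.4, 75.3, 100.9]
tcp_rot: [-3.142, -0.001, 0.096]
ft_force: [-0.8, -0.2, 0.0]
gripper_width: 87.9
```

```bash
python3 -c "
from h import *
rel(564,74.6,26,5.5)
look('g2',[])
im=get_image('scene'); cv2.imwrite('pics/s14.png',cv2.resize(im[100:300,270:470,::-1],None,fx=3,fy=3,interpolation=cv2.INTER_CUBIC))"
```

```text
t=55.8 at [565.4  75.3 100.9] yaw 5.5 w 87.9 F [-0.8 -0.2  0. ]
dx -1.5 dy 0.6 dz 74.9 roll -0.0 dist 75
```

View pics/g2.png

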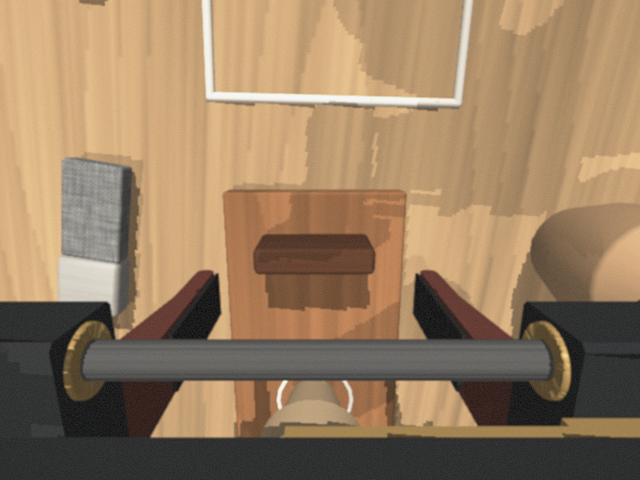

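View pics/s14.png

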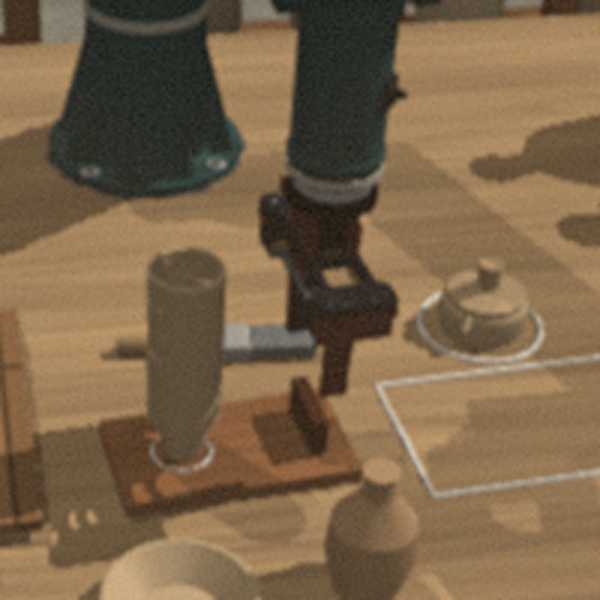

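```bash
python3 -c "
from h import *
c=np.load('g2.npy',allow_pickle=True).item()
b=w((314.7,262),56,c); print(b)
rel(b[0],b[1],26,5.5)
"
```

```text
[564.51930257  74.26899424  56.        ]
t=55.9 at [566.   75.3 101.6] yaw 5.5 w 88.2 F [-0.1  0.2 -1.3]
dx -1.6 dy 0.9 dz 75.6 roll 0.0 dist 76
```

Emit:
move_arm([
  {"dx": -1.2,"dy": 0.8,"dz": 15,"roll": 0},
  {"dx": -1.2,"dy": 0.8,"dz": 32,"roll": 0},
  {"dx": -1.2,"dy": 0.8,"dz": 50,"roll": 0},
  {"dx": -1.2,"dy": 0.8,"dz": 64,"roll": 0},
  {"dx": -1.2,"dy": 0.8,"dz": 71,"roll": 0},
  {"dx": -1.2,"dy": 0.8,"dz": 74,"roll": 0},
  {"dx": -1.2,"dy": 0.8,"dz": 74,"roll": 0},
  {"dx": -1.2,"dy": 0.8,"dz": 74,"roll": 0},
])

```text
time_s: 56.7
ee_pos: [564.3, 74.2, 27.0]
tcp_rot: [-3.142, -0.001, 0.096]
ft_force: [0.8, 0.3, 0.1]
gripper_width: 87.4
```

```bash
python3 -c "
from h import *
rel(564.5,74.3,26,5.5)
look('g3',[])
im=get_image('scene'); cv2.imwrite('pics/s15.png',cv2.resize(im[100:300,270:470,::-1],None,fx=3,fy=3,interpolation=cv2.INTER_CUBIC))"
```

```text
t=56.7 at [564.3  74.2  27. ] yaw 5.5 w 87.4 F [0.8 0.3 0.1]
dx 0.2 dy -0.0 dz 1.0 roll 0.0 dist 1
```

View pics/g3.png

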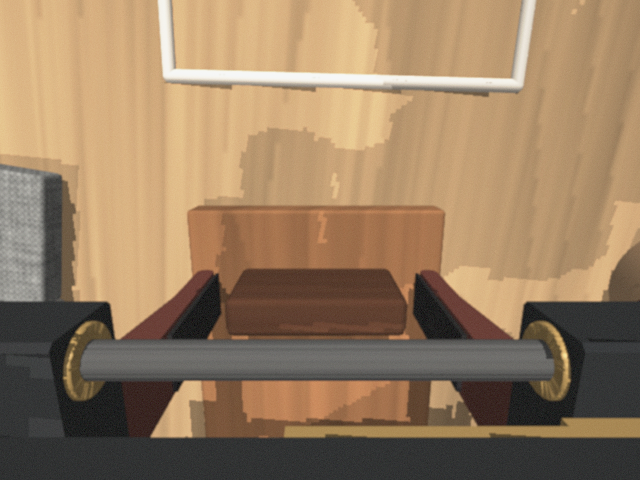

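View pics/s15.png

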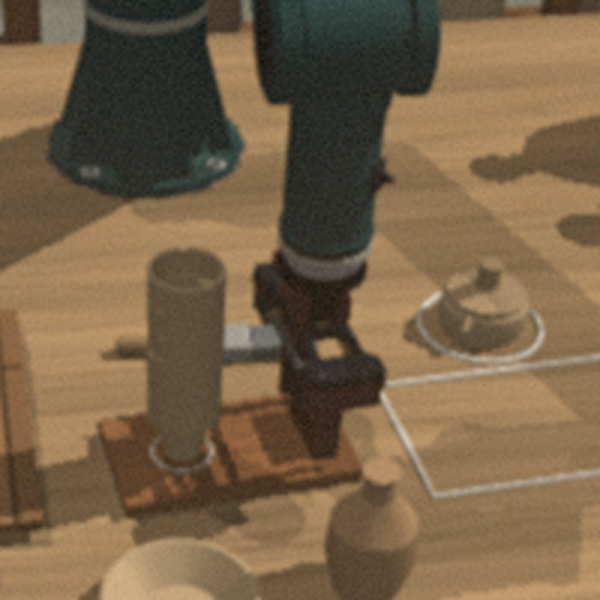

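Emit:
move_arm([
  {"dx": 0,"dy": 0,"dz": 0,"roll": 0},
  {"dx": 0,"dy": 0,"dz": 0,"roll": 0},
  {"dx": 0,"dy": 0,"dz": 0,"roll": 0},
  {"dx": 0,"dy": 0,"dz": 0,"roll": 0},
  {"dx": 0,"dy": 0,"dz": 0,"roll": 0},
], gripper=1, grip_force=20)

```text
time_s: 57.3
ee_pos: [563.9, 74.2, 26.6]
tcp_rot: [-3.142, -0.0, 0.097]
ft_force: [-0.6, 0.7, 2.3]
gripper_width: 69.7
```

```bash
python3 -c "
from h import *
# kiln measure from g2 (static-ish view) and top
th=np.radians(3.8)
rel(557.4-75*np.sin(th),299.2+75*np.cos(th),26,3.8)
look('g4',[])
np.set_printoptions(precision=1,suppress=True)
im=get_image('top')[:,:,::-1].copy(); c=camera_info('top')
cv2.imwrite('pics/t4_raw.png',im)
cs=camera_info('scene'); s=get_image('scene')[:,:,::-1].copy()
for cen in [(557.4,299.2)]:
    pts=[(cen[0]+a*80*np.cos(th)-b*130*np.sin(th),cen[1]+a*80*np.sin(th)+b*130*np.cos(th),0) for a,b in [(1,1),(1,-1),(-1,-1),(-1,1)]]
    for I,C in ((im,c),(s,cs)): cv2.polylines(I,[np.int32([p(q,C).round() for q in pts])],True,(0,0,255),1)
cv2.imwrite('pics/t4.png',cv2.resize(im[200:380,80:380],None,fx=2.6,fy=2.6)); cv2.imwrite('pics/s16.png',cv2.resize(s[150:300,290:530],None,fx=3,fy=3))
"
```

```text
t=57.3 at [563.9  74.2  26.6] yaw 5.5 w 69.7 F [-0.6  0.7  2.3]
dx 17.4 dy -299.5 dz 0.6 roll 1.7 dist 300
```

View pics/t4.png

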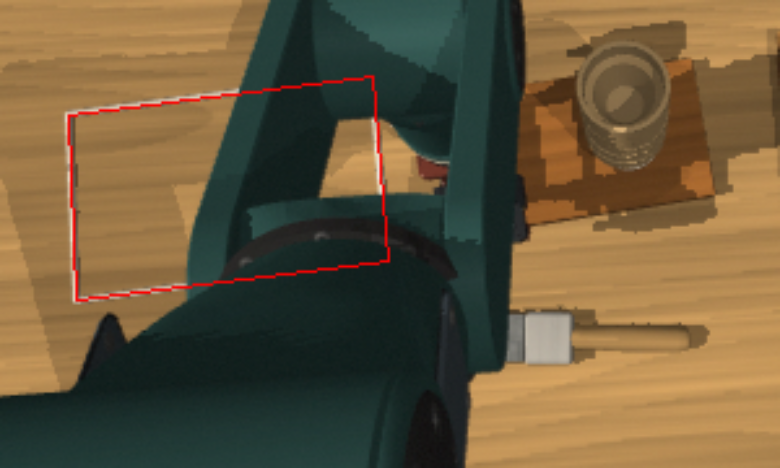

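View pics/s16.png

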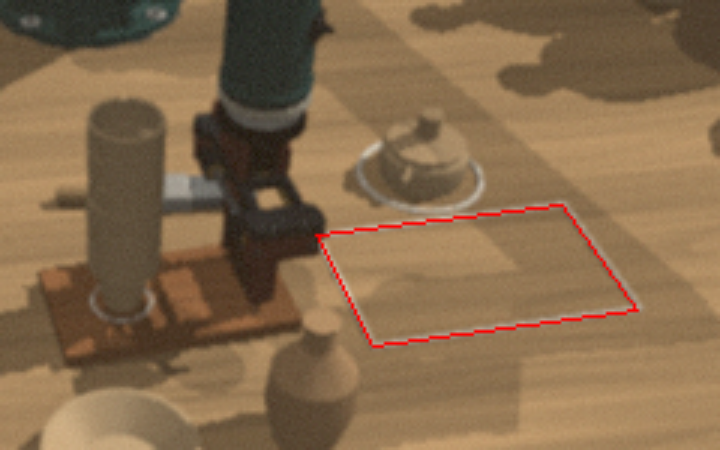

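The board bar is held (69.7 mm), and the red rectangle overlay matches the kiln place in both views. I'll slide the board slowly.

Emit:
move_arm([
  {"dx": 0,"dy": -0.7,"dz": 0.2,"roll": 0},
  {"dx": 0.1,"dy": -2,"dz": 0.2,"roll": 0},
  {"dx": 0.2,"dy": -4,"dz": 0.2,"roll": 0},
  {"dx": 0.4,"dy": -6.5,"dz": 0.2,"roll": 0},
  {"dx": 0.5,"dy": -9.5,"dz": 0.2,"roll": 0},
  {"dx": 0.7,"dy": -13,"dz": 0.2,"roll": 0},
  {"dx": 1,"dy": -17,"dz": 0.2,"roll": 0},
  {"dx": 1.2,"dy": -21.5,"dz": 0.2,"roll": 0},
  {"dx": 1.5,"dy": -26.5,"dz": 0.2,"roll": 0},
  {"dx": 1.8,"dy": -32,"dz": 0.2,"roll": 0},
])

```text
time_s: 58.45
ee_pos: [563.2, 103.8, 26.6]
tcp_rot: [3.138, -0.001, 0.097]
ft_force: [0.7, -10.9, 5.5]
gripper_width: 70.0
```

```bash
python3 -c "
from h import *
th=np.radians(3.8)
rel(557.4-75*np.sin(th),299.2+75*np.cos(th),26.6,3.8)
im=get_image('scene'); cv2.imwrite('pics/s17.png',cv2.resize(im[150:300,290:530,::-1],None,fx=3,fy=3,interpolation=cv2.INTER_CUBIC))"
```

```text
t=58.5 at [563.2 103.8  26.6] yaw 5.6 w 70.0 F [  0.7 -10.9   5.5]
dx 15.6 dy -270.0 dz -0.0 roll 1.8 dist 270
```

View pics/s17.png

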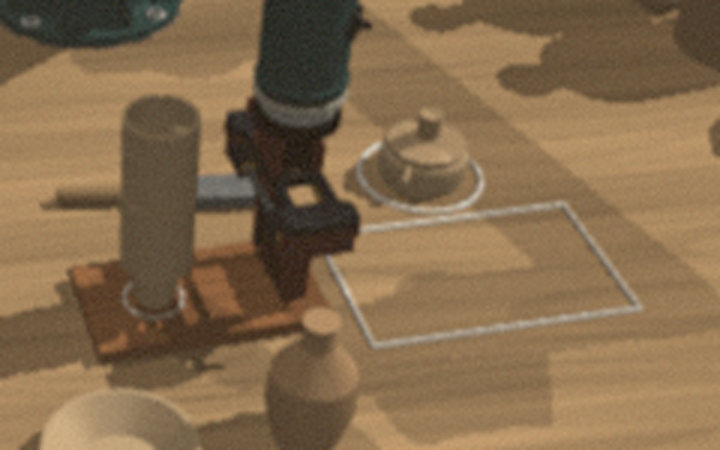

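Emit:
move_arm([
  {"dx": 0,"dy": -0.8,"dz": 0,"roll": 0.1},
  {"dx": 0.1,"dy": -2.4,"dz": 0,"roll": 0.1},
  {"dx": 0.3,"dy": -4.8,"dz": 0,"roll": 0.2},
  {"dx": 0.4,"dy": -8,"dz": 0,"roll": 0.2},
  {"dx": 0.7,"dy": -12,"dz": 0,"roll": 0.2},
  {"dx": 1,"dy": -17,"dz": 0,"roll": 0.3},
  {"dx": 1.3,"dy": -22.5,"dz": 0,"roll": 0.3},
  {"dx": 1.6,"dy": -28.5,"dz": 0,"roll": 0.3},
  {"dx": 2,"dy": -34.5,"dz": 0,"roll": 0.4},
  {"dx": 2.3,"dy": -40.5,"dz": 0,"roll": 0.4},
], grip_force=30)

```text
time_s: 59.5
ee_pos: [561.5, 144.3, 26.6]
tcp_rot: [3.138, -0.0, 0.09]
ft_force: [0.7, -10.6, 5.1]
gripper_width: 69.8
```

Emit:
move_arm([
  {"dx": 0.3,"dy": -6,"dz": 0,"roll": 0},
  {"dx": 0.7,"dy": -12,"dz": 0,"roll": 0.1},
  {"dx": 1,"dy": -18,"dz": 0,"roll": 0.1},
  {"dx": 1.4,"dy": -24,"dz": 0,"roll": 0.2},
  {"dx": 1.7,"dy": -30,"dz": 0,"roll": 0.2},
  {"dx": 2,"dy": -36,"dz": 0,"roll": 0.3},
  {"dx": 2.4,"dy": -42,"dz": 0,"roll": 0.3},
  {"dx": 2.7,"dy": -48,"dz": 0,"roll": 0.4},
  {"dx": 3.1,"dy": -54,"dz": 0,"roll": 0.4},
  {"dx": 3.4,"dy": -60,"dz": 0,"roll": 0.5},
])

```text
time_s: 60.5
ee_pos: [559.4, 204.2, 26.6]
tcp_rot: [3.138, -0.0, 0.082]
ft_force: [1.1, -13.5, 6.5]
gripper_width: 69.9
```

```bash
python3 -c "
from h import *
th=np.radians(3.8)
rel(557.4-75*np.sin(th),299.2+75*np.cos(th),26.6,3.8)"
```

```text
t=60.5 at [559.4 204.2  26.6] yaw 4.7 w 69.9 F [  1.1 -13.5   6.5]
dx 6.9 dy -169.8 dz -0.0 roll 0.9 dist 170
```

Emit:
move_arm([
  {"dx": 0.2,"dy": -6,"dz": 0,"roll": 0},
  {"dx": 0.5,"dy": -12,"dz": 0,"roll": 0.1},
  {"dx": 0.7,"dy": -18,"dz": 0,"roll": 0.1},
  {"dx": 1,"dy": -24,"dz": 0,"roll": 0.2},
  {"dx": 1.2,"dy": -30,"dz": 0,"roll": 0.2},
  {"dx": 1.4,"dy": -36,"dz": 0,"roll": 0.3},
  {"dx": 1.7,"dy": -42,"dz": 0,"roll": 0.3},
  {"dx": 1.9,"dy": -48,"dz": 0,"roll": 0.3},
  {"dx": 2.2,"dy": -54,"dz": 0,"roll": 0.4},
  {"dx": 2.4,"dy": -60,"dz": 0,"roll": 0.4},
])

```text
time_s: 61.5
ee_pos: [556.9, 264.0, 26.6]
tcp_rot: [3.137, 0.0, 0.074]
ft_force: [1.2, -13.2, 7.1]
gripper_width: 70.0
```

Emit:
move_arm([
  {"dx": 0.2,"dy": -6,"dz": 0,"roll": 0},
  {"dx": 0.5,"dy": -12,"dz": 0,"roll": 0.1},
  {"dx": 0.7,"dy": -18,"dz": 0,"roll": 0.1},
  {"dx": 1,"dy": -24,"dz": 0,"roll": 0.2},
  {"dx": 1.2,"dy": -30,"dz": 0,"roll": 0.2},
  {"dx": 1.4,"dy": -36,"dz": 0,"roll": 0.3},
  {"dx": 1.7,"dy": -42,"dz": 0,"roll": 0.3},
  {"dx": 1.9,"dy": -48,"dz": 0,"roll": 0.3},
  {"dx": 2.2,"dy": -54,"dz": 0,"roll": 0.4},
  {"dx": 2.4,"dy": -60,"dz": 0,"roll": 0.4},
])

```text
time_s: 62.5
ee_pos: [554.7, 323.7, 26.6]
tcp_rot: [3.137, 0.0, 0.067]
ft_force: [-0.2, -13.3, 9.3]
gripper_width: 69.6
```

```bash
python3 -c "
from h import *
th=np.radians(3.8)
rel(557.4-75*np.sin(th),299.2+75*np.cos(th),26.6,3.8)"
```

```text
t=62.5 at [554.7 323.7  26.6] yaw 3.8 w 69.6 F [ -0.2 -13.3   9.3]
dx 1.1 dy -50.4 dz -0.0 roll 0.0 dist 50
```

Emit:
move_arm([
  {"dx": 0.1,"dy": -6,"dz": 0,"roll": 0},
  {"dx": 0.2,"dy": -12,"dz": 0,"roll": 0},
  {"dx": 0.3,"dy": -18,"dz": 0,"roll": 0},
  {"dx": 0.4,"dy": -24,"dz": 0,"roll": 0},
  {"dx": 0.5,"dy": -29.5,"dz": 0,"roll": 0},
  {"dx": 0.6,"dy": -34.5,"dz": 0,"roll": 0},
  {"dx": 0.7,"dy": -39,"dz": 0,"roll": 0},
  {"dx": 0.8,"dy": -43,"dz": 0,"roll": 0},
  {"dx": 0.9,"dy": -46,"dz": 0,"roll": 0},
  {"dx": 1,"dy": -48,"dz": 0,"roll": 0},
])

```text
time_s: 63.5
ee_pos: [552.4, 371.3, 26.6]
tcp_rot: [3.136, 0.001, 0.067]
ft_force: [0.4, -13.7, 9.2]
gripper_width: 69.7
```

Emit:
move_arm([
  {"dx": 0,"dy": -0.8,"dz": 0,"roll": 0},
  {"dx": 0,"dy": -1,"dz": 0,"roll": 0},
  {"dx": 0,"dy": -1,"dz": 0,"roll": 0},
  {"dx": 0,"dy": -1,"dz": 0,"roll": 0},
])

```text
time_s: 63.9
ee_pos: [552.4, 372.2, 26.6]
tcp_rot: [3.136, 0.001, 0.067]
ft_force: [0.1, -12.3, 8.8]
gripper_width: 69.5
```

```bash
cat > kil.py <<'E'
from h import *
th=np.radians(3.8)
rel(557.4-75*np.sin(th),299.2+75*np.cos(th),26.6,3.8)
import sys
n=sys.argv[1]
look('k'+n,[])
for nm,(a,b,x,y,f) in dict(scene=(120,300,350,540,3.3),top=(160,390,60,320,2.6)).items():
    im=get_image(nm)[:,:,::-1].copy(); cv2.imwrite('pics/k%s%s_raw.png'%(n,nm),im)
    cv2.imwrite('pics/k%s%s.png'%(n,nm),cv2.resize(im[a:b,x:y],None,fx=f,fy=f,interpolation=cv2.INTER_CUBIC))
E
python3 kil.py 1
```

```text
t=63.9 at [552.4 372.2  26.6] yaw 3.8 w 69.5 F [  0.1 -12.3   8.8]
dx 0.2 dy -1.9 dz -0.0 roll 0.0 dist 2
```

View pics/k1scene.png

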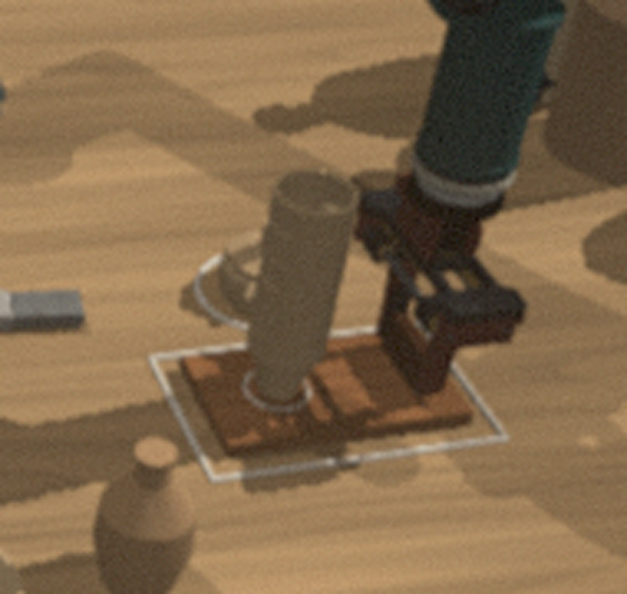

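View pics/k1.png

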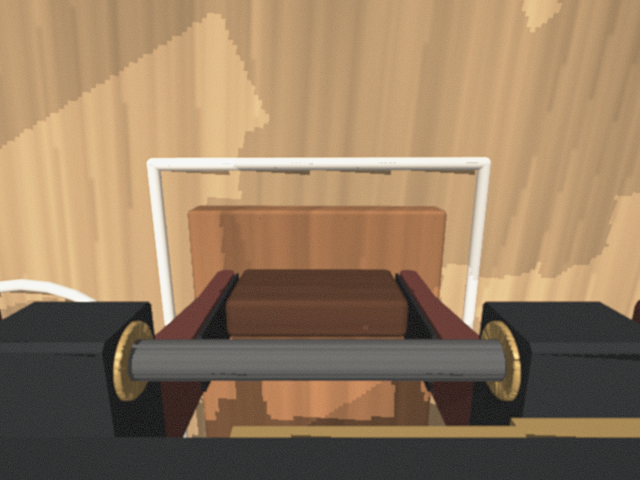

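Emit:
move_arm([
  {"dx": 0,"dy": 0,"dz": 0,"roll": 0},
  {"dx": 0,"dy": 0,"dz": 0,"roll": 0},
  {"dx": 0,"dy": 0,"dz": 0,"roll": 0},
  {"dx": 0,"dy": 0,"dz": 0,"roll": 0},
  {"dx": 0,"dy": 0,"dz": -10,"roll": 0},
  {"dx": 0,"dy": 0,"dz": -30,"roll": 0},
  {"dx": 0,"dy": 0,"dz": -60,"roll": 0},
  {"dx": 0,"dy": 0,"dz": -100,"roll": 0},
  {"dx": 0,"dy": 0,"dz": -140,"roll": 0},
  {"dx": 0,"dy": 0,"dz": -180,"roll": 0},
], gripper=0)

```text
time_s: 65.05
ee_pos: [551.9, 375.9, 208.5]
tcp_rot: [-3.141, -0.0, 0.067]
ft_force: [-0.2, 0.4, 0.7]
gripper_width: 88.1
```

Emit:
move_arm([
  {"dx": 0,"dy": -20,"dz": -20,"roll": 0},
  {"dx": 0,"dy": -50,"dz": -40,"roll": 0},
  {"dx": 0,"dy": -80,"dz": -60,"roll": 0},
  {"dx": 0,"dy": -100,"dz": -80,"roll": 0},
  {"dx": 0,"dy": -100,"dz": -80,"roll": 0},
  {"dx": 0,"dy": -100,"dz": -80,"roll": 0},
])

```text
time_s: 65.65
ee_pos: [545.3, 475.5, 286.5]
tcp_rot: [3.141, -0.001, 0.068]
ft_force: [-0.3, -0.5, -0.2]
gripper_width: 87.9
```

```bash
python3 kil.py 2
```

```text
t=65.7 at [545.3 475.5 286.5] yaw 3.9 w 87.9 F [-0.3 -0.5 -0.2]
dx 0.3 dy 101.7 dz 259.9 roll 0.1 dist 279
```

View pics/k2scene.png

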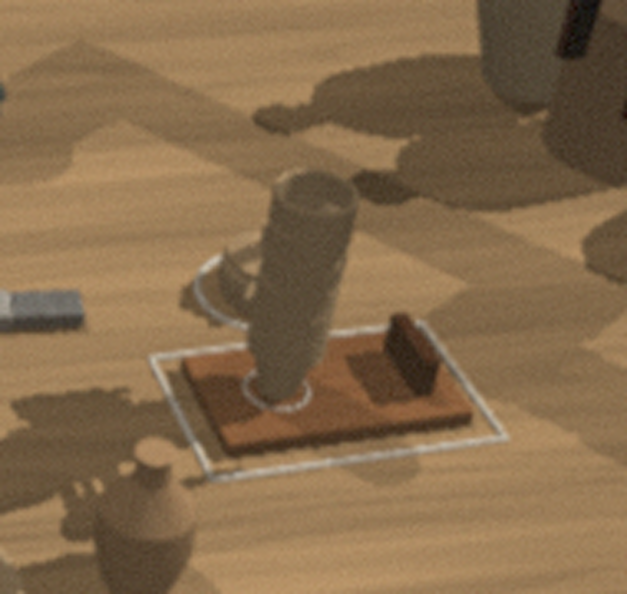

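View pics/k2top.png

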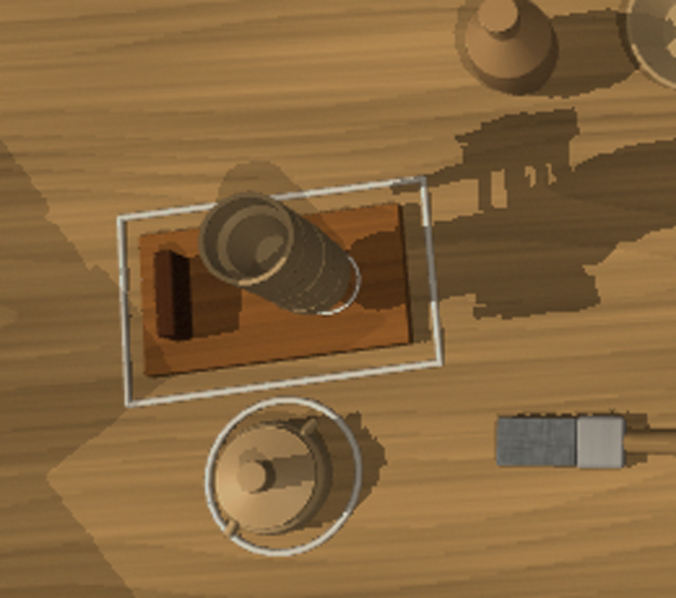

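View pics/k2.png

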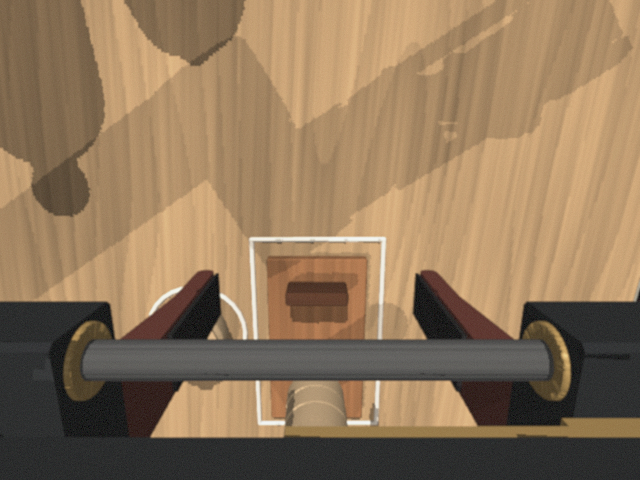

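Run:
```python
from h import *
np.set_printoptions(precision=1,suppress=True)
for nm,org,f,pts in [('top',(60,160),2.6,dict(rim=((248,239),216),knob=((255,473),76),ring=((283,477),0),)),('scene',(350,120),3.3,dict(rim=((316,194),216)))]:
    c=camera_info(nm); im=cv2.imread('pics/k2%s_raw.png'%nm)
    for k,(q,z) in pts.items():
        print(nm,k,w(np.array(q)/f+org,z,c))
    th=np.radians(3.8); b=(557.4+np.sin(th)*1.5,297.5)
    s=(b[0]+45*np.sin(th),b[1]-45*np.cos(th)); print('exp stack',s)
    big=cv2.resize(im,None,fx=3,fy=3,interpolation=cv2.INTER_CUBIC)
    for z in (86,112,138,164,190,216): circ(big,c,s,z,33.5,s=3)
    circ(big,c,(402.5,294.5),0,62,(255,0,0),s=3); circ(big,c,(402.5,294.5),76,12,(0,255,0),s=3); circ(big,c,(402.5,294.5),18,46,(0,255,0),s=3)
    for hx,hy,z in ((60,110,16),(80,130,0)):
        P=[(b[0]+a*hx*np.cos(th)-d*hy*np.sin(th),b[1]+a*hx*np.sin(th)+d*hy*np.cos(th),z) for a,d in [(1,1),(1,-1),(-1,-1),(-1,1)]]
        cv2.polylines(big,[np.int32([p(x,c)*3 for x in P])],True,(255,255,0),1)
    x,y=org; cv2.imwrite('pics/v_%s.png'%nm,big[y*3:y*3+600,x*3:x*3+700])
```

```text
top rim [557.3 252.4 216. ]
top knob [403.1 292.6  76. ]
top ring [401.  294.7   0. ]
exp stack (np.float64(560.4817363686), np.float64(252.59893392685774))
scene rim [562.4 254.1 216. ]
exp stack (np.float64(560.4817363686), np.float64(252.59893392685774))
```

View pics/v_top.png

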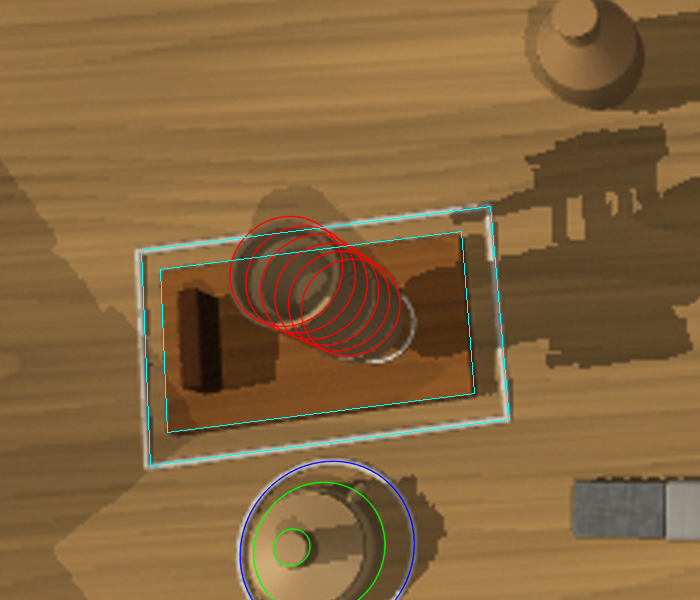

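View pics/v_scene.png

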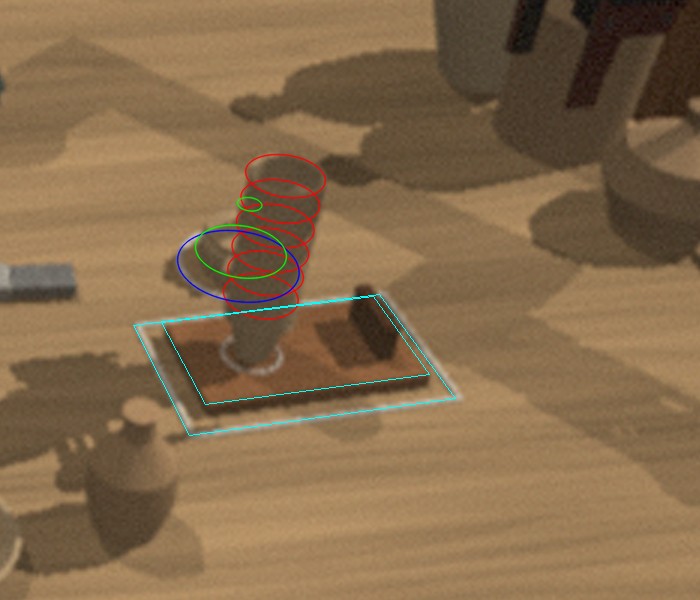

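The stack is upright, the board sits centred and square in the rectangle, and the jar is in the ring. The gripper is clear of everything, so I'm handing in.

```bash
python3 -c "
from h import *
print(env.job_done(), env.state()['time_s'])
im=get_image('top'); cv2.imwrite('pics/end.png',im[:,:,::-1])"
```

```text
the job is handed in; nothing more can be done
the job is handed in; nothing more can be done
```

I slid the jar into the ring, nested all six clay pots into one stack on the board ring, and then slid the loaded board into the kiln place. The job was handed in at about 66 s of the 210 s allowed; no verdict is given.

- **Jar:** it was knocked out of the ring while I was stacking. My first attempt to slide it back slipped off the knob, so I re-gripped it with the jaws along the slide and more force. It then went in.
- **Never lifted:** I held the tool height level in every slide. During the second jar slide the wrist force once read 3.6 N downward, close to the jar's 3.9 N weight. The tool height changed by only about 0.1 mm, so I don't believe the jar left the bench, but I can't prove it.
- **Last camera checks:** these were taken just before hand-in.
  - The jar centre is about 2 to 3 mm from the ring centre. That leaves about 2 to 3 mm between the ears and the ring.
  - The board is square in the rectangle and about 2 mm from its centre.
  - The stack is upright and whole. The two cameras differ by about 5 mm on its top rim, which I put down to reading error.
  - The gripper is touching nothing.
- **Flask, dish, brush and pink pots:** I did not touch any of them.
- **Failed check:** I tried to take one more picture after hand-in and got none, so the second after hand-in is unconfirmed.

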